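# Turn the closed cell boxes lid-down and stack them

## Task

Turn both closed cell boxes upside down, keeping each base and its lid together all the while, and stack them lid-down on the dark plate: the first square on the plate, the second squarely on top of it. The turning cradle behind the deck is there to do the inverting: slide a box fully home into it, swing its lever right over to the other side, and take the box out again. Leave the other things on the bench alone.

Things in the scene. Friction and masses are not known exactly. Their poses are not given: they have to be found in the camera images.
- box_a: closed box: black tray (base, 100 x 56 x 32 mm, 180 g) in a loose white slip lid. Origin: centre of the base's underside; x along its length, z out of the tray: up at the start, down once inverted. Closed, it is 108 x 64 x 35 mm (x, y, z); its outer sides are the lid's. Starts upright near the deck's +y end, length within 15 degrees of the fixture's x. 
- box_a_lid: lid of box_a: 108 x 64 x 25 mm, skirt 22 mm deep, 60 g, not latched: 1.5 mm play round the base, on whose rim it rests. Origin: centre of the skirt's open rim; z points to the closed top, 25 mm off. Shut, it lies 10 mm along the base's z from the base's origin. Pinched low across the width, an inverted box is held by the lid with the base sitting in it; an upright one may leave its base behind if lifted, but slides safely.
- box_b: closed box: black tray (base, 100 x 56 x 32 mm, 180 g) in a loose white slip lid. Origin: centre of the base's underside; x along its length, z out of the tray: up at the start, down once inverted. Closed, it is 108 x 64 x 35 mm (x, y, z); its outer sides are the lid's. Starts upright near the deck's -y end, length within 15 degrees of the fixture's x. Same as box_a; either may be the lower one.
- box_b_lid: lid of box_b: 108 x 64 x 25 mm, skirt 22 mm deep, 60 g, not latched: 1.5 mm play round the base, on whose rim it rests. Origin: centre of the skirt's open rim; z points to the closed top, 25 mm off. Shut, it lies 10 mm along the base's z from the base's origin. 
- turner: fixed turning fixture: deck, cradle, pedestal. Origin at table height below the middle of the cradle's mouth; x points from the mouth into the cradle, z up. The cradle spans x = 0 to 118 mm; behind it a grey pedestal, 90 mm wide, 88 mm high, x = 132 to 172 mm.
- deck (a point): middle of the grey painted deck's top, on which the boxes stand, in front of the cradle: 33 mm above the table. In the fixture's frame the deck spans x = -160 to -22 mm, then is bevelled 2 mm down to x = -10 mm, and y = -185 to 185 mm.
- mouth (a point): fixed: middle of the cradle's mouth at the height of its floor, 32.5 mm above the table. The cradle is a level slot 39 mm high and 112 mm deep along x with a closed back, the same either way up: boxes go in and come out at either stop. A box must not stick out more than 8 mm when turning.
- cradle_walls (a point): middle of the cradle's rear part, on its axis, 81 mm in from the mouth. From x = 50 mm it has side walls 69 mm apart, flared from x = 40 mm. In front of that it has only a floor strip and a roof strip, 40 mm wide, 4 mm thick, roof top 75.5 mm above the table: a box inside can be pinched across its width from above, astride the roof strip, in the first 38 mm.
- cradle (a joint): turn of the steel cradle about a level axis along the fixture's x, 52 mm above the table. 0 at the start: lever to the fixture's +y; grows as the lever swings up and over to 3.14: lever to -y. Hard stops at both ends; its weight holds it there (about 0.13 N m). The hinge is damped (0.07 N m s/rad): past the top it sinks by itself.
- lever_grip (a point): middle of the cradle's black round handle bar, 16 mm thick, 36 mm each way along the fixture's x; 62 mm in from the mouth in x and 120 mm from the axis; 52 mm above the table at both stops. An arm joins it to the cradle 42 mm farther in x. It moves with the cradle.
- stack_plate: dark flat fixed plate on the table, 135 x 92 x 6 mm; origin: centre of its underside, x along its length. It is to one side of the fixture, left or right.
- supply: grey fixed instrument, 135 x 100 x 62 mm, on the side where the plate is not; origin under its centre.
- meter: bystander: hand-held meter, grey, 150 x 75 x 42 mm, lying flat; origin under its centre
- cell: bystander: bare aluminium battery cell, 152 x 95 x 27 mm, lying flat; origin under its centre
- mug: bystander: white mug, 80 mm wide, 90 mm high; origin under its centre
- mouse: bystander: black computer mouse, about 75 x 62 x 32 mm; origin under its centre
- driver: bystander: screwdriver with a black handle, lying flat; origin under its centre
- tape: bystander: roll of paper tape lying flat, 90 mm wide, 24 mm high; origin under its centre
- cleaner: bystander: white bottle, 60 mm wide, 150 mm high; origin under its centre
Not all that is in view belongs to the job. What is shaped like the box_b_lid but blue is not meant.

How it is judged:
By the outcome, as a careful person would: the job done as asked, in the order asked, and still so for the second after the job is handed in, with the robot touching nothing.
It also fails if it takes over 72 s, if anything falls off the work surface, if the arm or the gripper's body presses on something with over 40 N, if the wrist force passes 120 N, or if a joint passes its speed limit or range.

## Robot

A 6-joint arm with a two-finger parallel gripper is mounted at the origin on the work surface. World frame = base frame: x ahead of the robot, y to its left, z up, the work surface at z = 0. Lengths are in m, angles in degrees, forces in N, time in s.
With the tool pointing down it reaches from about 0.4 to 0.825 m from the base axis. Payload 7 kg.
Tool frame: the origin (TCP) lies at the very end of the fingers, on their centre line; the grasp point (between the pads) lies 19 mm behind it; z points along the fingers, y is the direction in which the jaws open and shut (so a half turn about z gives the same grasp; the last joint's range is limited). The gripper opens to 88 mm and grips with 3 to 60 N. Pads are 19 mm wide; open, the fingers measure 130 mm over their backs; the gripper's body (78 mm by 193 mm) begins 47 mm behind the grasp point.
Start: joints at [93.283, 20.546, 0.682, 0, -70.136, -16.507], TCP at [0.154, 0.657, 0.187] pointing down, gripper open.
Joint ranges: [-176.03, 176.03], [-82.01, 121.73], [-58.28, 71.71], [-173.87, 95.51], [-174.79, -0.11], [-173.66, 173.66]. Speed limits (degrees/s): [136.94, 136.94, 172.46, 180, 180, 180].

## Interface

Orientations are given as [roll, pitch, yaw] about the fixed x, y, z axes, in that order (R = Rz(yaw) Ry(pitch) Rx(roll)).
In Python, from plant import ctrl, snapshot, workorder gives the robot as it stands. The module is installed in compiled form; this text tells all that it offers.
- The arm moves only by the shell command python3 -m creep 'ROWS'. ROWS is JSON, a list of rows, each a list of 5 numbers: the shift along the tool's x, y, z scaled (see below), then the turn about the tool's z scaled (see below), then the finger opening in mm, from 0 to 87.6. A call has exactly 8 rows; each row is the pose to reach, as a shift and turn from the pose commanded when the call began, along the tool's axes at that moment, turning the shorter way round; what a row does not reach only later rows make up. The controller multiplies each number of a shift by 0.1 m and each number of a turn by 180 degrees. A row lasts 1/12 s, in which the tool goes at most 41.7 mm and 7.16 degrees, less where a joint would pass 70% of its speed; a pose out of reach is approached as far as the arm can. A call with a number of a shift or a turn outside -1 to 1 is refused whole. A call with a gripper value outside its range is refused whole. The fingers move at their own pace and stop on an object; the grip force is fixed at half the most. Time passes only in rows, so rows that repeat a pose let the fingers close, or fill a call up. It gives the time, the measured TCP pose, the force and the opening at its end, in the units of the state.
- ctrl.get_obs(): the state, without advancing time (a new reading comes with each control period).
- snapshot(name): name is "side" or "top" or "wrist"; returns a dict with "img" (480x640x3 uint8, blue, green, red), "camera_matrix" (3x3 intrinsics, pixels), "xyz" and "rotation" of the camera in the world. Camera axes: x right, y up, looking along -z (the intrinsics and any distortion apply to the point x, -y, -z); pixel columns grow to the right and rows downward; lengths in m; the calibration is good to about 2 mm. A picture is of the moment at which its call begins. There is no depth.
- workorder.close_job(): hands the job in, once; it reports no verdict.
The state is a dict: "clock": time; "joint_pos": joint angles; "qvel": joint speeds; "tau": joint torques, N m; "tool_pos": TCP position; "orientation": TCP orientation; "force": force on the tool from outside, world axes, zero at the start; "moment": the same for the moment, N m; "opening": finger opening in m.
Only numpy, scipy, OpenCV 4.12 (cv2) and the standard library are available. Lean on these libraries where they do the work, as an engineer would, in place of code of your own. Each camera call takes 0.05 s, during which the arm holds its last target.

## Working session

There is one attempt and no reset: what is moved stays moved. The work goes in short steps, Python scripts to look and compute and a shell command to move; the robot and the scene stay as the last step left them, time stands still between calls to the robot, and variables do not carry over. Pictures are saved under pics/ and viewed, and the job is handed in when it is done.

```bash
ls; mkdir -p pics; python3 - <<'E'
from plant import ctrl,snapshot
import cv2
print(ctrl.get_obs())
for n in ["side","top","wrist"]:
    s=snapshot(n); cv2.imwrite(f"pics/a_{n}.png",s["img"]); print(n,s["camera_matrix"],s["xyz"],s["rotation"],[k for k in s])
E
```

```text
pics
{'clock': 0.0, 'joint_pos': array([ 9.32851962e+01,  2.05922542e+01,  6.31398182e-01, -1.95601785e-02,
       -7.01348410e+01, -1.65077456e+01]), 'qvel': array([ 0.03061356,  0.04894851,  0.01888136, -0.05585048, -0.05884604,
       -0.05227834]), 'tau': array([-2.09575366e-03, -5.82708871e+01,  2.93062609e+01,  6.99722975e+00,
        6.91663125e-03, -1.56422452e-04]), 'tool_pos': array([0.15429557, 0.65654263, 0.18599721]), 'orientation': array([ 1.79903023e+02, -9.56477855e-03, -1.32292034e+01]), 'force': array([ 0.46036081,  0.18404102, -0.12834962]), 'moment': array([ 0.00662243, -0.0193232 ,  0.03318917]), 'opening': 0.08721263183996701}
side [[513.380509     0.         324.73036883]
 [  0.         513.380509   238.05340218]
 [  0.           0.           1.        ]] [-0.12755613 -0.8719981   0.63875623] [ 60.55390081  -0.90109294 -35.21706787] ['img', 'camera_matrix', 'xyz', 'rotation']
top [[548.06078513   0.         323.06231102]
 [  0.         548.06078513 241.82228891]
 [  0.           0.           1.        ]] [ 0.26567351 -0.05933904  1.36758671] [  9.41291281   0.27731005 -89.27910098] ['img', 'camera_matrix', 'xyz', 'rotation']
wrist [[371.74553255   0.         319.62267227]
 [  0.         371.74553255 243.64681458]
 [  0.           0.           1.        ]] [0.22932134 0.63983509 0.3832213 ] [-1.64670047e+01 -5.01076744e-02 -1.03254658e+02] ['img', 'camera_matrix', 'xyz', 'rotation']
```

View pics/a_top.png

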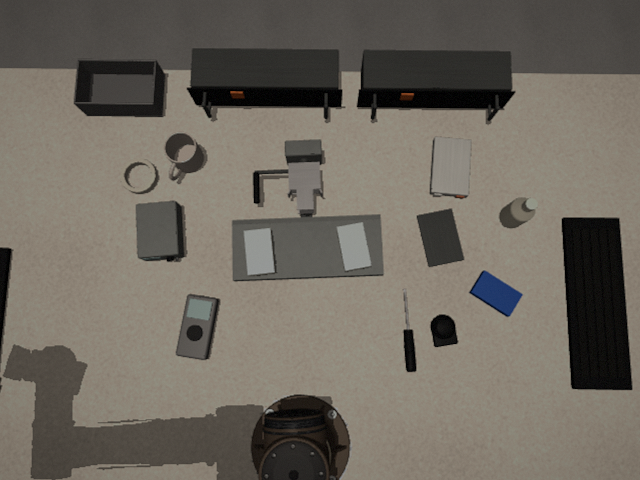

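View pics/a_side.png

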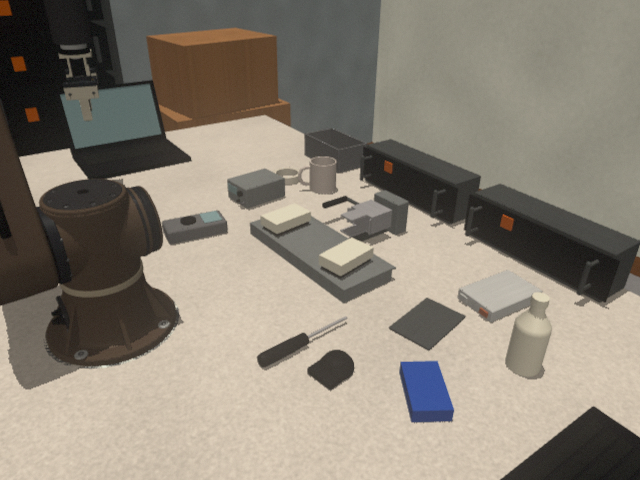

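View pics/a_wrist.png

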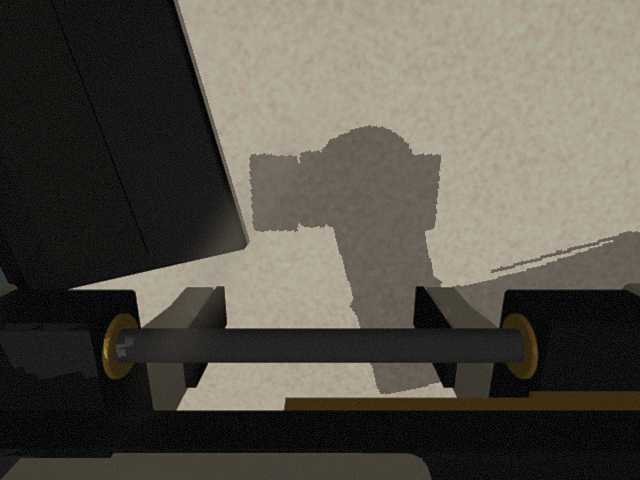

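The top view shows the white boxes on the deck at (259,251), which is box_a on the +y (left) side, and at (353,246), which is box_b. The cradle is at (305,180) with its lever to the left. The dark plate is at (440,237), and the blue decoy at (496,293) is to be left alone.

```bash
cat > h.py <<'E'
import numpy as np,cv2
from scipy.spatial.transform import Rotation as R
from plant import ctrl,snapshot
def rot(r): return R.from_euler('xyz',r,degrees=True).as_matrix()
def cast(s,uv,z):
    uv=np.atleast_2d(uv).astype(float);K=s["camera_matrix"]
    d=np.c_[(uv[:,0]-K[0,2])/K[0,0],-(uv[:,1]-K[1,2])/K[1,1],-np.ones(len(uv))]@rot(s["rotation"]).T
    return s["xyz"]+d*((z-s["xyz"][2])/d[:,2])[:,None]
def proj(s,P):
    P=np.atleast_2d(P);q=(P-s["xyz"])@rot(s["rotation"]);K=s["camera_matrix"]
    return np.c_[K[0,0]*q[:,0]/-q[:,2]+K[0,2],K[1,1]*-q[:,1]/-q[:,2]+K[1,2]]
def rect(s,mask,z,roi):
    """world rectangle of the largest blob in roi (u0,v0,u1,v1): centre, size, long-axis angle"""
    m=np.zeros_like(mask);u0,v0,u1,v1=roi;m[v0:v1,u0:u1]=mask[v0:v1,u0:u1]
    c=max(cv2.findContours(m,cv2.RETR_EXTERNAL,cv2.CHAIN_APPROX_NONE)[0],key=cv2.contourArea)[:,0]
    w=cast(s,c,z)[:,:2]
    (cx,cy),(a,b),t=cv2.minAreaRect((w*1000).astype(np.float32))
    if a<b: a,b,t=b,a,t+90
    return np.round([cx,cy,a,b,(t+90)%180-90],2),c
E
python3 - <<'E'
from h import *
s=snapshot("top");im=s["img"];g=cv2.cvtColor(im,cv2.COLOR_BGR2GRAY)
for p in [(259,251),(353,246),(305,250),(440,237),(305,185),(305,200),(303,150),(400,250),(243,268),(258,190)]: print(p,im[p[1],p[0]],end=' ')
print()
white=(g>125).astype(np.uint8)*255
cv2.imwrite("pics/b_crop.png",cv2.resize(im[120:300,220:480],None,fx=3,fy=3,interpolation=cv2.INTER_CUBIC))
for n,roi in [("A",(238,222,282,278)),("B",(330,218,378,275))]:
    print(n,rect(s,white,.068,roi)[0])
dark=(g<100).astype(np.uint8)*255
print("plate",rect(s,dark,.006,(410,200,470,275))[0])
E
```

```text
(259, 251) [148 150 148] (353, 246) [147 152 148] (305, 250) [87 93 94] (440, 237) [46 49 50] (305, 185) [115 119 125] (305, 200) [116 122 126] (303, 150) [78 83 84] (400, 250) [124 139 147] (243, 268) [83 90 90] (258, 190) [9 6 7] 
A [457.37 104.23 106.81  63.25   7.13]
B [ 472.71 -123.87  106.98   63.53   11.19]
plate [ 506.78 -343.95  134.93   92.25   12.16]
```

View pics/b_crop.png

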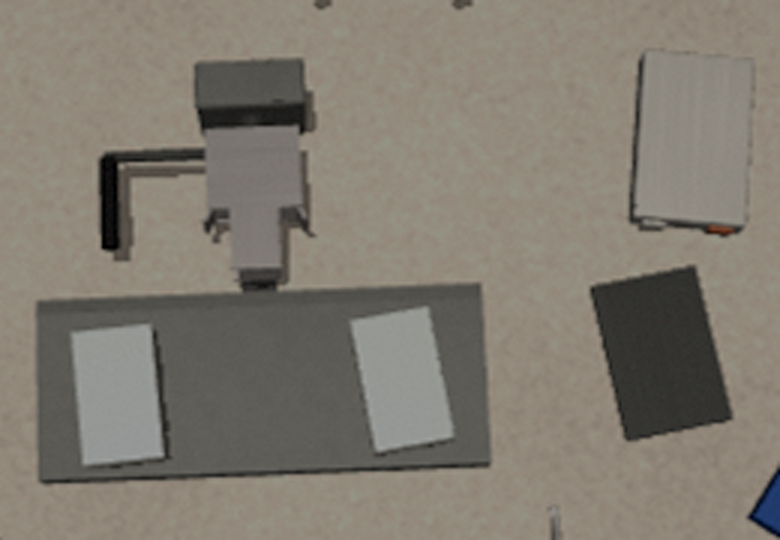

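```bash
cat >> h.py <<'E'
def edge(s,p,q,z,w=5,pol=0,n=40):
    """strongest gradient across segment p-q (pixels), subpixel; returns world line fit: point, dir, residual(mm)"""
    g=cv2.GaussianBlur(cv2.cvtColor(s["img"],cv2.COLOR_BGR2GRAY).astype(np.float32),(0,0),.8)
    p,q=np.float32(p),np.float32(q);d=(q-p)/np.linalg.norm(q-p);nrm=np.float32([-d[1],d[0]])
    t=np.arange(-w,w+.01,.25);out=[]
    for a in np.linspace(.05,.95,n):
        c=p+a*(q-p);xy=c+t[:,None]*nrm
        v=cv2.remap(g,xy[:,0].astype(np.float32).reshape(1,-1),xy[:,1].astype(np.float32).reshape(1,-1),cv2.INTER_LINEAR)[0]
        dv=np.gradient(v);dv=dv*pol if pol else abs(dv)
        out.append(c+t[np.argmax(dv)]*nrm)
    W=cast(s,np.array(out),z)[:,:2]*1000
    vx,vy,x0,y0=cv2.fitLine(W.astype(np.float32),cv2.DIST_HUBER,0,.01,.01).ravel()
    if vx*(W[-1]-W[0])[0]+vy*(W[-1]-W[0])[1]<0: vx,vy=-vx,-vy
    r=np.median(abs((W-[x0,y0])@[-vy,vx]))
    return np.array([x0,y0]),np.array([vx,vy]),r
E
python3 - <<'E'
from h import *
s=snapshot("top")
o=lambda u,v:(220+u/3,120+v/3)
for n,p,q,z,w,pol in [("back",o(40,299),o(478,284),.031,3,0),("front",o(45,481),o(488,463),.033,3,0),("left",o(38,302),o(41,478),.033,3,0),("right",o(480,288),o(489,460),.033,3,0),
 ("pedL",o(195,66),o(197,102),.088,3,0),("pedR",o(304,62),o(304,98),.088,3,0),("pedB",o(198,63),o(301,59),.088,3,0),("pedF",o(198,105),o(301,102),.088,2,0),
 ("roofL",o(232,212),o(233,266),.0755,2.5,0),("roofR",o(281,210),o(281,264),.0755,2,0),("roofF",o(234,270),o(280,268),.0755,2,0),("leverL",o(101,165),o(104,245),.052,3,0),("leverR",o(118,165),o(118,245),.052,2,0),("leverEnd",o(103,249),o(117,248),.06,2,0)]:
    P,d,r=edge(s,p,q,z,w,pol);a=np.degrees(np.arctan2(d[1],d[0]));print(n,P.round(1),"ang",round(a,2),"res",round(r,2))
E
```

```text
back [550.2 -10.9] ang -87.05 res 0.74
front [397.9 -41.5] ang -86.99 res 0.68
left [462.8 174.8] ang -176.9 res 0.54
right [ 481.6 -194.8] ang -177.2 res 0.59
pedL [706.1  46.5] ang -179.73 res 0.22
pedR [713.2 -44.3] ang -174.01 res 0.68
pedB [ 7.305e+02 -6.000e-01] ang -88.76 res 0.32
pedF [692.1   2.6] ang -85.94 res 0.77
roofL [581.8  15.3] ang -178.09 res 0.3
roofR [585.1 -28.1] ang -165.06 res 1.43
roofF [560.7  -8.4] ang -88.12 res 0.22
leverL [615.7 124.6] ang -175.21 res 0.58
leverR [623.1 110.6] ang -175.05 res 0.46
leverEnd [576.8 113.2] ang -72.45 res 0.87
```

```bash
cat > plan.py <<'E'
import sys
from h import *
F=np.array([559.95,-5.4]);FY=2.98
def fx(x,y):
    c,s_=np.cos(np.radians(FY)),np.sin(np.radians(FY));return F+np.array([c*x-s_*y,s_*x+c*y])
def tofx(p):
    c,s_=np.cos(np.radians(FY)),np.sin(np.radians(FY));d=np.asarray(p)[:2]-F;return np.array([c*d[0]+s_*d[1],-s_*d[0]+c*d[1]])
def pose():
    o=ctrl.get_obs();return o["tool_pos"]*1000,o["orientation"][2],o
def to(x,y,z,yaw):
    p,yw,o=pose();a=np.radians(yw);d=np.array([x,y,z])-p
    dx=d[0]*np.cos(a)+d[1]*np.sin(a);dy=d[0]*np.sin(a)-d[1]*np.cos(a)
    dyaw=(yaw-yw+180)%360-180
    print("units",np.round([dx/100,dy/100,-d[2]/100,-dyaw/180],3))
def st():
    p,y,o=pose();print("t",round(o["clock"],2),"tcp",p.round(1),"ori",o["orientation"].round(2),"fix",tofx(p).round(1),"F",o["force"].round(1),"open",round(o["opening"]*1000,1),"j",o["joint_pos"].round(0))
E
python3 - <<'E'
from plan import *
st();print("A fx",tofx([457.4,104.2]),"B fx",tofx([472.7,-123.9]))
s=snapshot("top")
print("cleaner",cast(s,[[515,218]],0.01),"cell",cast(s,[[433,195],[470,197]],.027))
to(419.7,99.5,110,7.1)
E
python3 -m creep '[[0.1,0.12,0,0,87],[0.2,0.25,0,0,87],[0.3,0.37,0,0,87],[0.4,0.5,0,0,87],[0.5,0.62,0,0,87],[0.6,0.75,0,0,87],[0.7,0.87,0,0,87],[0.8,1.0,0,0,87]]'
python3 -c "
from plan import *
st();to(419.7,99.5,110,7.1)"
```

```text
t 0.25 tcp [154.4 656.8 186.5] ori [179.95  -0.   -13.22] fix [-370.6  682.4] F [-0.3  0.7 -0.4] open 87.5 j [ 93.  21.   1.  -0. -70. -17.]
A fx [-96.71351074 114.78309693] B fx [ -93.29251837 -113.80385985]
cleaner [[ 0.55730717 -0.53374004  0.01      ]] cell [[ 0.6103149  -0.32476609  0.027     ]
 [ 0.60620434 -0.41744184  0.027     ]]
units [ 3.858  4.819  0.766 -0.113]
clock: 0.97
tool_pos: [0.2098, 0.5405, 0.1869]
orientation: [-180.0, -0.0, -13.2]
force: [0.8, -0.0, -0.2]
opening: 0.0869
t 0.97 tcp [209.8 540.5 186.9] ori [-180.     -0.    -13.22] fix [-321.3  563.4] F [ 0.8 -0.  -0.2] open 86.9 j [ 88.  12. -12.   0. -67. -11.]
units [ 3.051  3.814  0.769 -0.113]
```

```bash
R='[[0.1,0.12,0,0,87],[0.2,0.25,0,0,87],[0.3,0.37,0,0,87],[0.4,0.5,0,0,87],[0.5,0.62,0,0,87],[0.6,0.75,0,0,87],[0.7,0.87,0,0,87],[0.8,1.0,0,0,87]]'
python3 -m creep '[[0.1,0.12,0,0,87],[0.2,0.25,0,0,87],[0.3,0.37,0,0,87],[0.4,0.5,0,0,87],[0.5,0.62,0,0,87],[0.6,0.75,0,0,87],[0.7,0.87,0,0,87],[0.8,1.0,0,0,87]]' >/dev/null
python3 -m creep '[[0.1,0.12,0,0,87],[0.2,0.25,0,0,87],[0.3,0.37,0,0,87],[0.4,0.5,0,0,87],[0.5,0.62,0,0,87],[0.6,0.75,0,0,87],[0.7,0.87,0,0,87],[0.8,1.0,0,0,87]]' >/dev/null
python3 -m creep '[[0.1,0.12,0,0,87],[0.2,0.25,0,0,87],[0.3,0.37,0,0,87],[0.4,0.5,0,0,87],[0.5,0.62,0,0,87],[0.6,0.75,0,0,87],[0.7,0.87,0,0,87],[0.8,1.0,0,0,87]]'
python3 -c "
from plan import *
st();to(419.7,99.5,110,7.1)"
```

```text
clock: 2.97
tool_pos: [0.3748, 0.1931, 0.187]
orientation: [-180.0, -0.0, -13.2]
force: [0.3, 0.8, 0.1]
opening: 0.0872
t 2.97 tcp [374.8 193.1 187. ] ori [-1.7999e+02 -1.0000e-02 -1.3220e+01] fix [-174.6  207.8] F [0.3 0.8 0.1] open 87.2 j [ 54.  -4. -29.   0. -65.  22.]
units [ 0.651  0.808  0.77  -0.113]
```

```bash

python3 -m creep '[[0.1,0.14,0.1,-0.02,87],[0.2,0.28,0.22,-0.04,87],[0.32,0.42,0.35,-0.06,87],[0.44,0.56,0.5,-0.08,87],[0.56,0.7,0.64,-0.1,87],[0.65,0.81,0.77,-0.113,87],[0.65,0.81,0.77,-0.113,87],[0.65,0.81,0.77,-0.113,87]]' >/dev/null
python3 - <<'E'
from plan import *
st();to(419.7,99.5,36.5,7.1)
s=snapshot("wrist");cv2.imwrite("pics/c_wrist.png",s["img"])
E
```

```text
t 3.63 tcp [418.9  99.3 109.5] ori [1.7994e+02 8.0000e-02 6.9600e+00] fix [-135.4  111.9] F [ 0.2 -0.3  0.3] open 87.4 j [ 40.   1. -35.   0. -54.  57.]
units [ 0.008 -0.001  0.73  -0.001]
```

View pics/c_wrist.png

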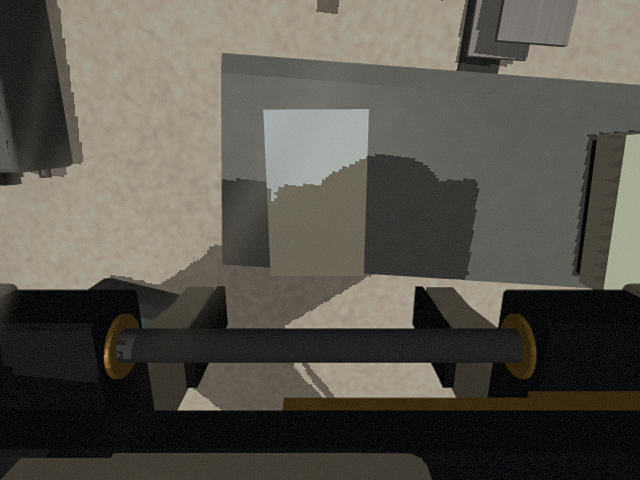

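The box's rear end (about u=318, v=275) lies midway between the fingers (225 to 414), aligned with them. Going down and gripping.

```bash

python3 -m creep '[[0.01,0,0.15,0,87],[0.01,0,0.35,0,87],[0.01,0,0.55,0,87],[0.01,0,0.68,0,87],[0.01,0,0.73,0,87],[0.01,0,0.73,0,55],[0.01,0,0.73,0,55],[0.01,0,0.73,0,55]]' 
python3 -m creep '[[0,0,0,0,55],[0,0,0,0,55],[0,0,0,0,55],[0,0,0,0,55],[0,0,0,0,55],[0,0,0,0,55],[0,0,0,0,55],[0,0,0,0,55]]' 
python3 -c "
from plan import *
st();to(*fx(-108,0),36.5,2.98)"
```

```text
clock: 4.35
tool_pos: [0.421, 0.1017, 0.0381]
orientation: [-179.9, -0.1, 7.1]
force: [-0.5, 0.0, -0.2]
opening: 0.0723
clock: 5.02
tool_pos: [0.4202, 0.1008, 0.0369]
orientation: [180.0, 0.0, 7.1]
force: [0.4, 0.4, 0.1]
opening: 0.0552
t 5.02 tcp [420.2 100.8  36.9] ori [180.     0.     7.11] fix [-134.1  113.4] F [0.4 0.4 0.1] open 55.2 j [ 40.   7. -40.   0. -43.  57.]
units [0.178 1.149 0.004 0.023]
```

```bash

python3 - <<'E'
from plan import *
s=snapshot("wrist");cv2.imwrite("pics/d_wrist.png",s["img"])
s=snapshot("side");cv2.imwrite("pics/d_side.png",cv2.resize(s["img"][150:310,200:420],None,fx=3,fy=3))
st()
E
```

```text
t 5.12 tcp [420.1 100.9  36.9] ori [1.80e+02 1.00e-02 7.12e+00] fix [-134.1  113.4] F [ 0.6  0.6 -0.3] open 54.7 j [ 40.   7. -40.   0. -43.  57.]
```

View pics/d_wrist.png

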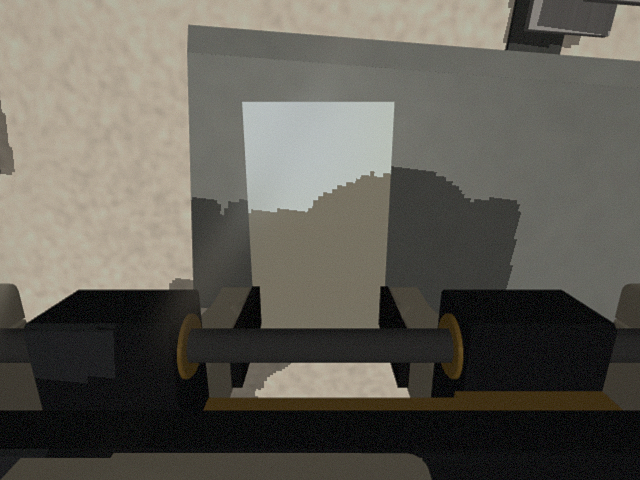

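View pics/d_side.png

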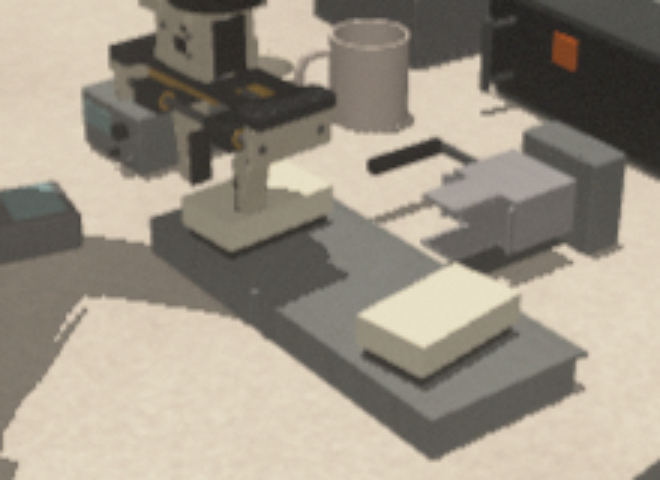

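```bash

python3 - <<'E'
from plan import *
s=snapshot("side");im=s["img"].copy()
a=np.radians(7.1);ex=np.array([np.cos(a),np.sin(a),0]);ey=np.array([-np.sin(a),np.cos(a),0]);p=pose()[0]
c=np.array([457.4,104.2,0])
big=cv2.resize(im,None,fx=4,fy=4,interpolation=cv2.INTER_CUBIC)
def dot(P,col):
    u=proj(s,P/1000)[0]*4;cv2.circle(big,tuple(int(x) for x in u),3,col,-1)
for sx in(-54,54):
  for sy in(-32,32):
    for z in(43,68): dot(c+sx*ex+sy*ey+[0,0,z],(0,0,255))
for sy in(-27.5,27.5):
    dot(p+sy*ey,(0,255,0));dot(p+sy*ey+[0,0,19],(255,0,0))
cv2.imwrite("pics/e.png",big[700:1150,950:1550])
E
```

```text
(no output)
```

View pics/e.png

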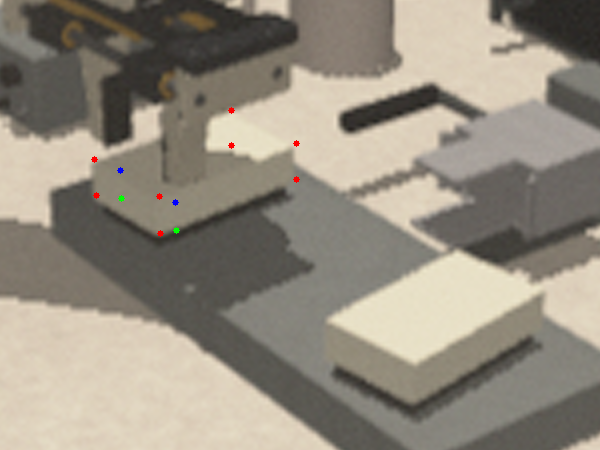

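```bash

python3 - <<'E'
from plan import *
p,yw,o=pose();a=np.radians(yw);ex=np.array([np.cos(a),np.sin(a),0]);ey=np.array([-np.sin(a),np.cos(a),0])
s=snapshot("wrist")
print(s["xyz"]*1000-p)
for z in (0,19,33,50,66):
  for sx in (-9.5,9.5): print(z,sx,proj(s,np.array([p+sx*ex+k*27.5*ey+[0,0,z] for k in(1,-1)])/1000).round(0).tolist())
t=snapshot("side");print(proj(t,s["xyz"]))
cv2.imwrite("pics/f.png",t["img"])
t=snapshot("top");print("top tcp",proj(t,p/1000),proj(t,(p+[0,0,33])/1000));cv2.imwrite("pics/f_top.png",cv2.resize(t["img"][180:330,200:340],None,fx=4,fy=4))
E
```

```text
[ 76.41803097   9.90955328 197.08364356]
0 -9.5 [[273.0, 291.0], [369.0, 291.0]]
0 9.5 [[272.0, 260.0], [370.0, 260.0]]
19 -9.5 [[268.0, 306.0], [373.0, 306.0]]
19 9.5 [[267.0, 272.0], [375.0, 272.0]]
33 -9.5 [[265.0, 318.0], [377.0, 318.0]]
33 9.5 [[263.0, 282.0], [379.0, 282.0]]
50 -9.5 [[259.0, 336.0], [383.0, 336.0]]
50 9.5 [[257.0, 297.0], [385.0, 297.0]]
66 -9.5 [[253.0, 357.0], [389.0, 357.0]]
66 9.5 [[250.0, 315.0], [392.0, 315.0]]
[[297.94090832 144.79480691]]
top tcp [[260.93634746 267.7611651 ]] [[259.32131904 266.14354232]]
```

View pics/f.png

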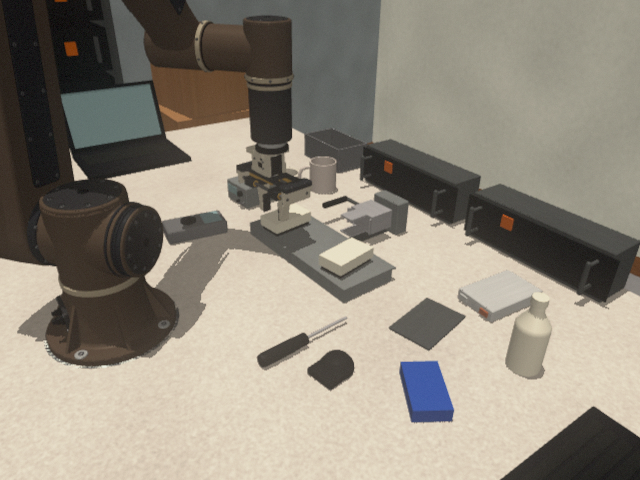

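View pics/f_top.png

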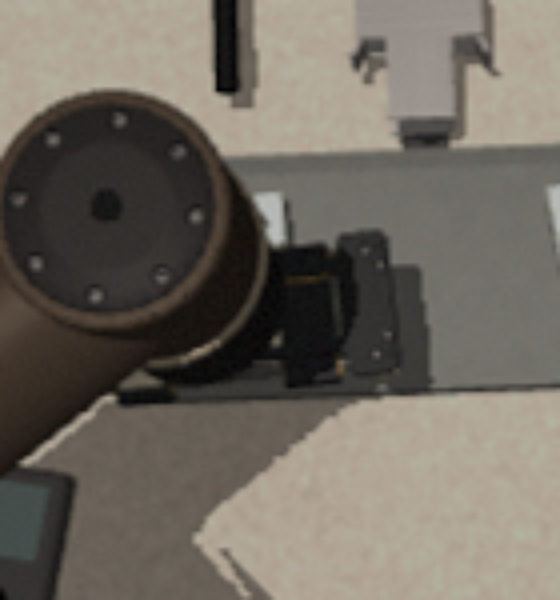

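```bash

python3 -m creep '[[0,0,0,0,87],[0,0,0,0,87],[0,0,0,0,87],[0,0,0,0,87],[0,0,-0.05,0,87],[0,0,-0.05,0,87],[0,0,-0.05,0,87],[0,0,-0.05,0,87]]'
python3 - <<'E'
from plan import *
st()
s=snapshot("wrist");print(s["xyz"]*1000,s["rotation"])
# far lid corners in wrist image d
print("far corners",cast(s,[[243,102],[393,102]],.068)*1000)
a=np.radians(7.13);ex=np.array([np.cos(a),np.sin(a)]);ey=np.array([-np.sin(a),np.cos(a)]);c=np.array([457.4,104.2])
print("expected",c+54*ex+32*ey,c+54*ex-32*ey)
w=s["img"];cv2.imwrite("pics/g_w.png",np.vstack([cv2.resize(w[260:400,150:330],None,fx=4,fy=4)[:290],cv2.resize(w[260:400,330:510],None,fx=4,fy=4)[:290]]))
t=snapshot("side");cv2.imwrite("pics/g_s.png",cv2.resize(t["img"][170:250,230:340],None,fx=7,fy=7,interpolation=cv2.INTER_NEAREST))
E
```

```text
clock: 5.98
tool_pos: [0.4203, 0.101, 0.0421]
orientation: [-180.0, -0.0, 7.1]
force: [0.2, 0.0, -0.6]
opening: 0.0869
t 5.98 tcp [420.3 101.   42.1] ori [-1.7999e+02 -2.0000e-02  7.1100e+00] fix [-134.   113.5] F [ 0.2  0.  -0.6] open 86.9 j [ 40.   7. -40.  -0. -43.  57.]
[496.58887013 110.79305728 239.22358238] [-1.64404718e+01  6.60646627e-02 -8.29102504e+01]
far corners [[505.61175173 145.45382143  68.        ]
 [513.5982522   81.19396744  68.        ]]
expected [507.01054916 142.65508305] [514.95429595  79.14998966]
```

View pics/g_w.png

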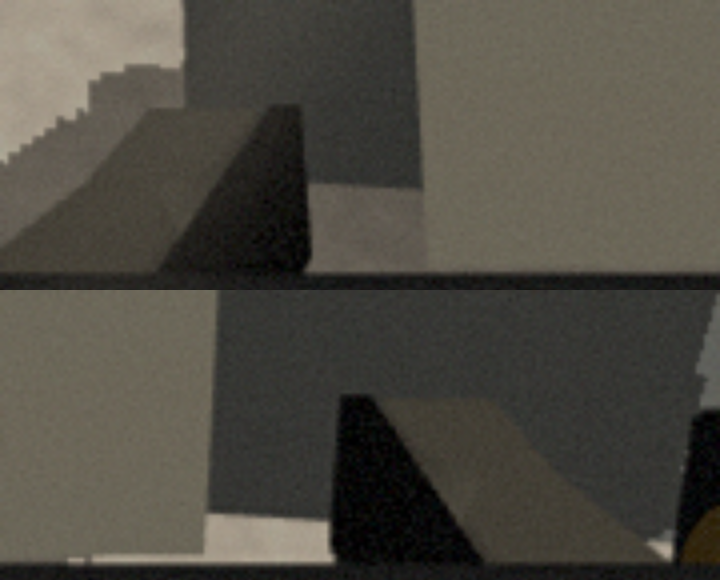

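View pics/g_s.png

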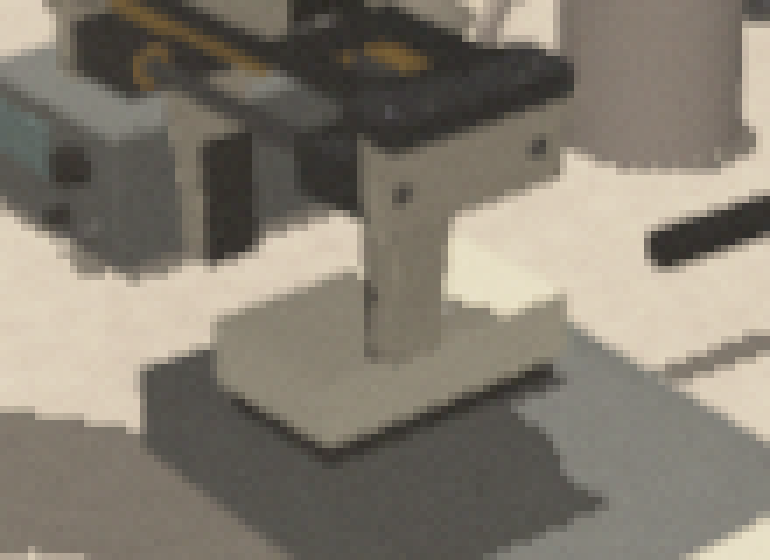

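```bash

python3 - <<'E'
from plan import *
p,yw,o=pose();a=np.radians(yw);ex=np.array([np.cos(a),np.sin(a),0]);ey=np.array([-np.sin(a),np.cos(a),0])
s=snapshot("side")
for uv in ([282.4,220.4],[292.4,221]):
    d=cast(s,[uv],0)[0]*1000-s["xyz"]*1000;c=s["xyz"]*1000
    for off in(-44,-55,-65):
        k=((p+off*ey-c)@ey)/(d@ey);P=c+k*d;print(off,"x",round((P-p)@ex,1),"z-tcp",round(P[2]-p[2],1))
E
```

```text
-44 x -9.2 z-tcp 37.9
-55 x -17.7 z-tcp 45.1
-65 x -25.3 z-tcp 51.6
-44 x 20.8 z-tcp 26.1
-55 x 12.0 z-tcp 33.4
-65 x 4.0 z-tcp 40.1
```

The fingers closed to 55 mm above the lid instead of on it. Both cameras put the real fingertips about 39–40 mm above the reported TCP, so I will allow for that offset and descend carefully.

```bash

python3 -m creep '[[0,-0.01,0.05,0,87],[0,-0.01,0.15,0,87],[0,-0.01,0.25,0,87],[0,-0.01,0.35,0,87],[0,-0.01,0.40,0,87],[0,-0.01,0.40,0,87],[0,-0.01,0.40,0,87],[0,-0.01,0.40,0,87]]'
python3 - <<'E'
from plan import *
st()
s=snapshot("wrist");w=s["img"];cv2.imwrite("pics/i_w.png",w)
t=snapshot("side");cv2.imwrite("pics/i_s.png",cv2.resize(t["img"][170:250,230:340],None,fx=7,fy=7,interpolation=cv2.INTER_NEAREST))
E
```

```text
clock: 6.8
tool_pos: [0.4203, 0.1021, 0.0022]
orientation: [-180.0, -0.0, 7.1]
force: [-0.9, 0.1, 1.1]
opening: 0.0869
t 6.8 tcp [420.3 102.1   2.2] ori [-1.7999e+02 -2.0000e-02  7.1200e+00] fix [-133.9  114.6] F [-0.9  0.1  1.1] open 86.9 j [ 40.  10. -43.   0. -37.  57.]
```

View pics/i_w.png

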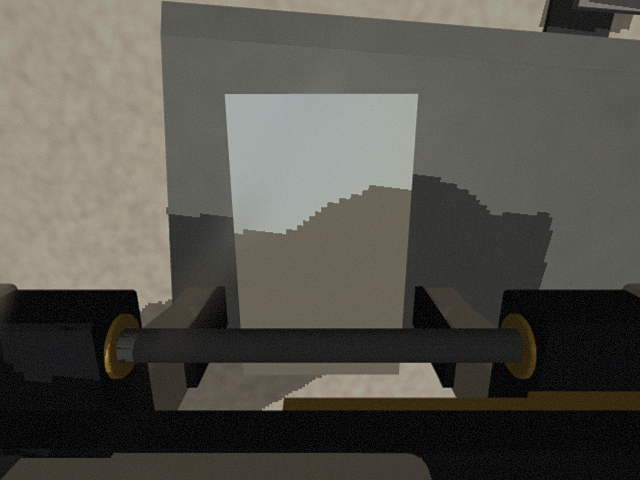

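View pics/i_s.png

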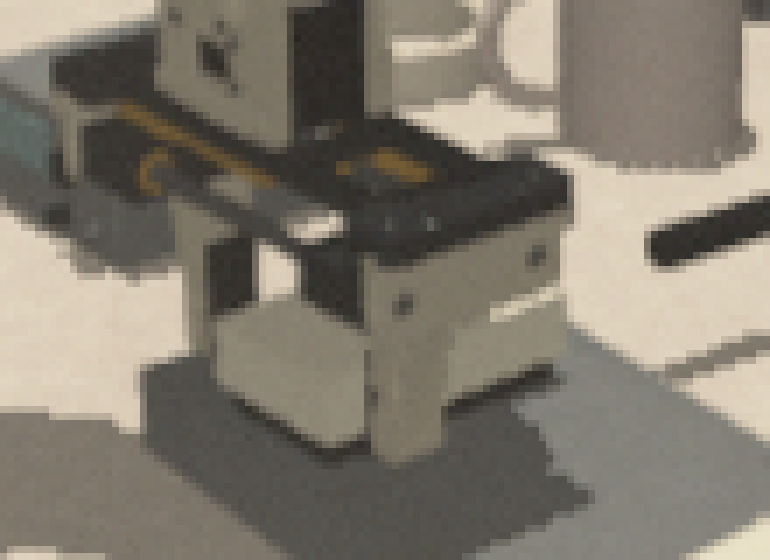

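The fingers now straddle the box, with box edges at u=236 and 407 between pads at 225 and 414, and the gripper body clears it. Lowering 4 mm more and gripping.

```bash

python3 -m creep '[[0,0,0.02,0,87],[0,0,0.04,0,75],[0,0,0.04,0,60],[0,0,0.04,0,50],[0,0,0.04,0,50],[0,0,0.04,0,50],[0,0,0.04,0,50],[0,0,0.04,0,50]]'
python3 -c "
from plan import *
st();to(*fx(-108,0),-1.8,2.98)"
```

```text
clock: 7.57
tool_pos: [0.4201, 0.1019, -0.002]
orientation: [-180.0, -0.0, 7.1]
force: [-0.2, -0.9, -0.3]
opening: 0.0635
t 7.57 tcp [420.1 101.9  -2. ] ori [-180.     -0.      7.12] fix [-134.1  114.4] F [-0.2 -0.9 -0.3] open 63.5 j [ 40.  11. -43.   0. -36.  57.]
units [ 0.178  1.16  -0.002  0.023]
```

```bash

python3 -m creep '[[0.02,0.12,0,0.003,50],[0.04,0.25,0,0.006,50],[0.06,0.37,0,0.009,50],[0.08,0.5,0,0.012,50],[0.1,0.62,0,0.015,50],[0.12,0.75,0,0.018,50],[0.14,0.87,0,0.021,50],[0.16,1.0,0,0.023,50]]'
python3 -c "
from plan import *
st();to(*fx(-108,0),-1.8,2.98)"
```

```text
clock: 8.23
tool_pos: [0.4486, 0.0043, -0.002]
orientation: [-180.0, -0.0, 3.0]
force: [-0.7, -0.0, -0.3]
opening: 0.0636
t 8.23 tcp [448.6   4.3  -2. ] ori [-1.7999e+02 -2.0000e-02  2.9600e+00] fix [-110.7   15.5] F [-0.7 -0.  -0.3] open 63.6 j [ 26.  12. -41.  -0. -37.  67.]
units [ 0.027  0.154 -0.002 -0.   ]
```

```bash

python3 -m creep '[[0.01,0.04,0,0,50],[0.02,0.08,0,0,50],[0.03,0.12,0,0,50],[0.03,0.154,0,0,50],[0.03,0.154,0,0,50],[0.03,0.154,0,0,50],[0.03,0.154,0,0,50],[0.03,0.154,0,0,50]]'
python3 - <<'E'
from plan import *
st()
s=snapshot("wrist");w=s["img"];cv2.imwrite("pics/j_w.png",w)
t=snapshot("side");cv2.imwrite("pics/j_s.png",cv2.resize(t["img"][170:280,240:420],None,fx=4,fy=4))
to(*fx(20.5,0),-1.8,2.98)
E
```

```text
clock: 8.9
tool_pos: [0.452, -0.0105, -0.002]
orientation: [180.0, 0.0, 3.0]
force: [0.2, -0.2, 1.0]
opening: 0.0637
t 8.9 tcp [452.  -10.5  -2. ] ori [180.   0.   3.] fix [-108.     0.6] F [ 0.2 -0.2  1. ] open 63.7 j [ 24.  13. -40.   0. -37.  69.]
units [ 1.285  0.006 -0.002  0.   ]
```

View pics/j_w.png

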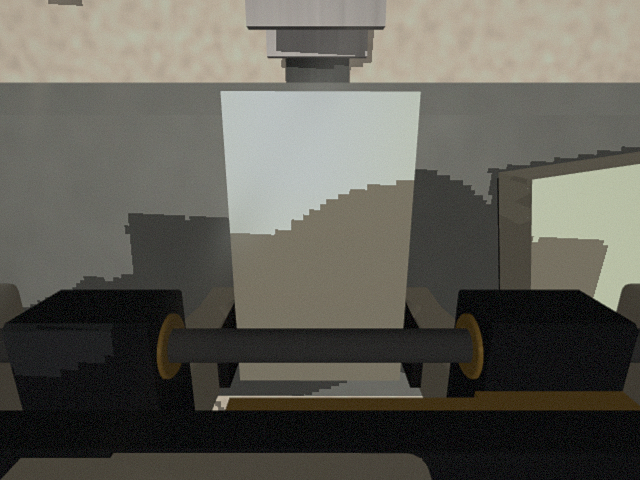

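View pics/j_s.png

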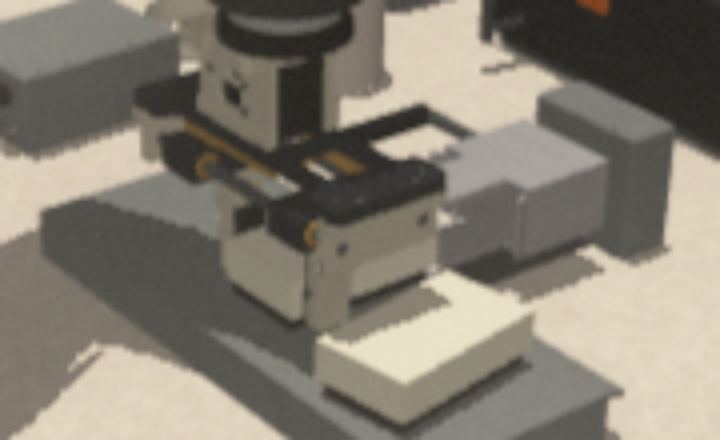

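Box A is held and lined up with the cradle: box centre u≈321, floor strip centre u≈318. Sliding it in.

```bash

python3 -m creep '[[0.08,0,0,0,50],[0.16,0,0,0,50],[0.24,0,0,0,50],[0.32,0,0,0,50],[0.4,0,0,0,50],[0.48,0,0,0,50],[0.56,0,0,0,50],[0.64,0,0,0,50]]'
python3 -m creep '[[0.08,0,0,0,50],[0.16,0,0,0,50],[0.24,0,0,0,50],[0.32,0,0,0,50],[0.4,0,0,0,50],[0.48,0,0,0,50],[0.56,0,0,0,50],[0.62,0,0,0,50]]'
python3 - <<'E'
from plan import *
st()
s=snapshot("wrist");w=s["img"];cv2.imwrite("pics/k_w.png",w)
t=snapshot("side");cv2.imwrite("pics/k_s.png",cv2.resize(t["img"][170:280,240:420],None,fx=4,fy=4))
to(*fx(20.5,0),-1.8,2.98)
E
```

```text
clock: 9.67
tool_pos: [0.5155, -0.0077, -0.002]
orientation: [180.0, 0.1, 3.0]
force: [-8.4, 0.5, 10.1]
opening: 0.0642
clock: 10.33
tool_pos: [0.579, -0.004, -0.0024]
orientation: [180.0, 0.0, 3.0]
force: [-0.9, -0.5, -0.0]
opening: 0.0638
t 10.33 tcp [579.   -4.   -2.4] ori [180.     0.     2.98] fix [19.1  0.4] F [-0.9 -0.5 -0. ] open 63.8 j [ 19.  23. -25.   0. -43.  74.]
units [ 0.011  0.005 -0.005 -0.   ]
```

View pics/k_w.png

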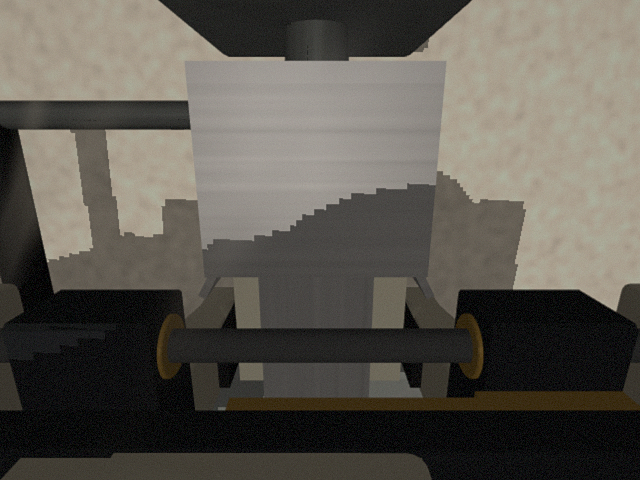

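View pics/k_s.png

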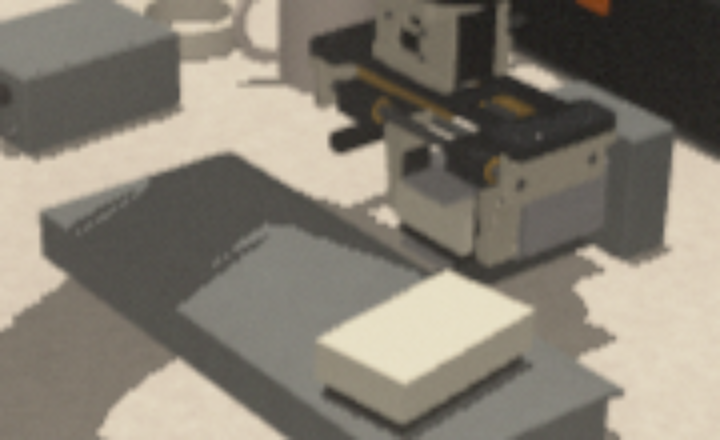

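```bash

python3 -m creep '[[0.01,0,0,0,50],[0.02,0,0,0,50],[0.025,0,0,0,50],[0.03,0,0,0,50],[0.03,0,0,0,50],[0.03,0,0,0,87],[0.03,0,0,0,87],[0.03,0,0,0,87]]'
python3 - <<'E'
from plan import *
st();to(*fx(20.5,0),75,2.98)
E
```

```text
clock: 11.1
tool_pos: [0.5813, -0.0038, -0.0018]
orientation: [-180.0, -0.0, 3.0]
force: [-0.8, 0.1, 0.8]
opening: 0.0782
t 11.1 tcp [581.3  -3.8  -1.8] ori [-1.7999e+02 -5.0000e-02  2.9800e+00] fix [21.4  0.5] F [-0.8  0.1  0.8] open 78.2 j [ 19.  23. -24.   0. -43.  74.]
units [-0.009  0.005 -0.768  0.   ]
```

```bash

python3 -m creep '[[0,0,-0.15,0,87],[0,0,-0.35,0,87],[0,0,-0.55,0,87],[0,0,-0.6,0,87],[0.1,-0.25,-0.6,0,87],[0.2,-0.5,-0.6,0,87],[0.3,-0.75,-0.6,0,87],[0.38,-1.0,-0.6,0,87]]'
python3 - <<'E'
from plan import *
st()
s=snapshot("wrist");w=s["img"];cv2.imwrite("pics/l_w.png",w)
to(*fx(58,120),-7,2.98)
E
```

```text
clock: 11.77
tool_pos: [0.6143, 0.099, 0.058]
orientation: [-180.0, -0.0, 2.9]
force: [1.3, -0.4, 0.4]
opening: 0.0865
t 11.77 tcp [614.3  99.   58. ] ori [-1.7999e+02 -4.0000e-02  2.9500e+00] fix [ 59.7 101.5] F [ 1.3 -0.4  0.4] open 86.5 j [ 27.  22. -16.   0. -53.  66.]
units [-0.036 -0.148  0.65   0.001]
```

View pics/l_w.png

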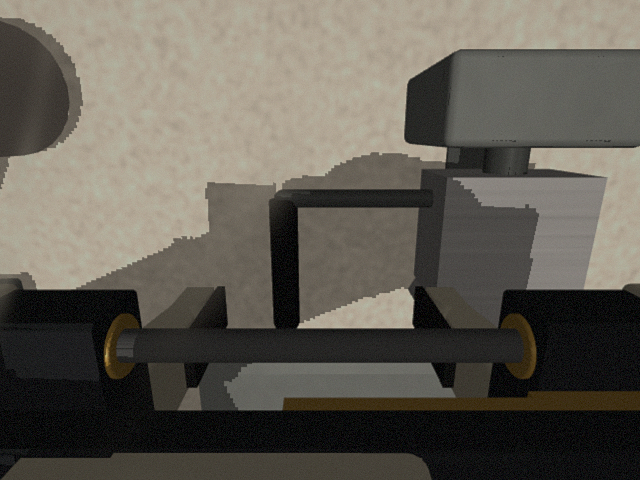

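The lever bar is at u≈285, v 195–325, 15 mm to the +y side. I shift over it, go down and close on it.

```bash

python3 -m creep '[[-0.03,-0.15,0,0,87],[-0.03,-0.15,0.15,0,87],[-0.03,-0.15,0.3,0,87],[-0.03,-0.15,0.45,0,87],[-0.03,-0.15,0.6,0,87],[-0.03,-0.15,0.65,0,60],[-0.03,-0.15,0.65,0,30],[-0.03,-0.15,0.65,0,10]]'
python3 -m creep '[[0,0,0,0,10],[0,0,0,0,10],[0,0,0,0,10],[0,0,0,0,10],[0,0,0,0,10],[0,0,0,0,10],[0,0,0,0,10],[0,0,0,0,10]]'
python3 - <<'E'
from plan import *
st()
s=snapshot("wrist");w=s["img"];cv2.imwrite("pics/m_w.png",w)
t=snapshot("side");cv2.imwrite("pics/m_s.png",cv2.resize(t["img"][150:260,260:430],None,fx=4,fy=4))
E
```

```text
clock: 12.48
tool_pos: [0.6101, 0.1127, -0.0069]
orientation: [180.0, 0.0, 3.0]
force: [0.9, 0.3, -0.4]
opening: 0.0723
clock: 13.15
tool_pos: [0.6102, 0.1169, -0.0069]
orientation: [-179.7, -0.1, 2.9]
force: [-11.9, 34.4, 2.2]
opening: 0.0193
t 13.15 tcp [610.2 116.9  -6.9] ori [-1.7969e+02 -1.3000e-01  2.9400e+00] fix [ 56.5 119.5] F [-11.9  34.4   2.2] open 19.3 j [ 29.  26. -19.  -0. -45.  64.]
```

View pics/m_w.png

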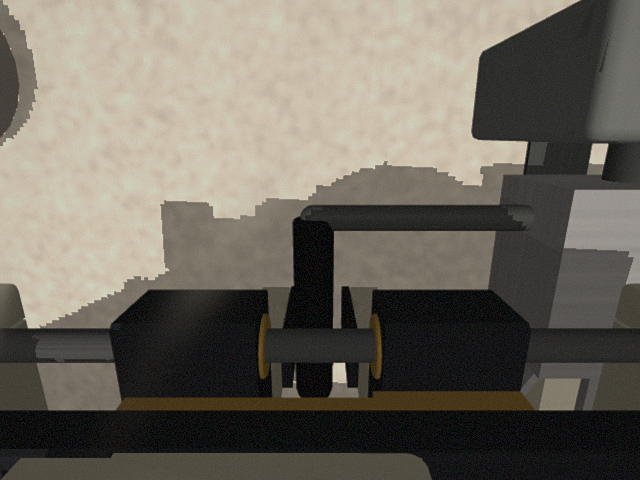

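View pics/m_s.png

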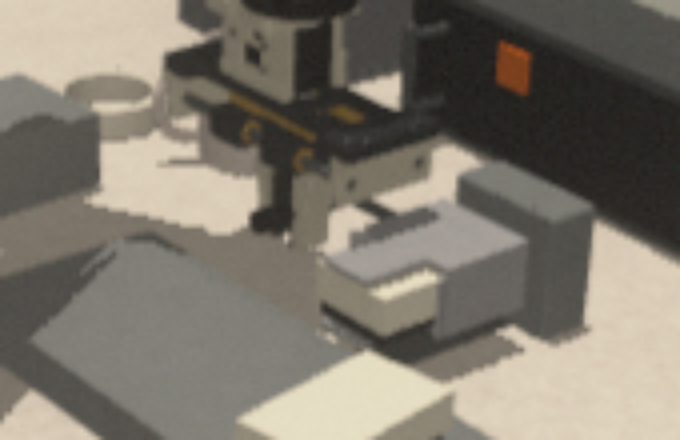

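The left pad met the bar first, so the bar centre is about 1.6 mm farther +y, and the wrist view of the cradle agreed. I'll correct the fixture's y by 1.2 mm and finish the grip.

```bash
sed -i 's/559.95,-5.4/559.95,-4.2/' plan.py
python3 -m creep '[[0,-0.017,0,0,10],[0,-0.017,0,0,10],[0,-0.017,0,0,10],[0,-0.017,0,0,10],[0,-0.017,0,0,10],[0,-0.017,0,0,10],[0,-0.017,0,0,10],[0,-0.017,0,0,10]]'
python3 - <<'E'
from plan import *
st()
# arc in units relative to theta0=0, R=120
for a in range(0,181,8):print(a,np.round([1.2*(1-np.cos(np.radians(a))),-1.2*np.sin(np.radians(a))],3).tolist(),end=' ')
E
```

```text
clock: 13.92
tool_pos: [0.61, 0.1191, -0.0069]
orientation: [-179.7, -0.1, 3.0]
force: [-6.3, 20.6, 0.2]
opening: 0.0151
t 13.92 tcp [610.  119.1  -6.9] ori [-1.7973e+02 -1.1000e-01  3.0300e+00] fix [ 56.4 120.5] F [-6.3 20.6  0.2] open 15.1 j [ 29.  26. -19.  -0. -45.  64.]
0 [0.0, -0.0] 8 [0.012, -0.167] 16 [0.046, -0.331] 24 [0.104, -0.488] 32 [0.182, -0.636] 40 [0.281, -0.771] 48 [0.397, -0.892] 56 [0.529, -0.995] 64 [0.674, -1.079] 72 [0.829, -1.141] 80 [0.992, -1.182] 88 [1.158, -1.199] 96 [1.325, -1.193] 104 [1.49, -1.164] 112 [1.65, -1.113] 120 [1.8, -1.039] 128 [1.939, -0.946] 136 [2.063, -0.834] 144 [2.171, -0.705] 152 [2.26, -0.563] 160 [2.328, -0.41] 168 [2.374, -0.249] 176 [2.397, -0.084]
```

```bash

python3 -m creep '[[0,-0.003,-0.146,0,10],[0,0.024,-0.29,0,10],[0,0.068,-0.43,0,10],[0,0.128,-0.563,0,10],[0,0.205,-0.688,0,10],[0,0.296,-0.803,0,10],[0,0.401,-0.906,0,10],[0,0.517,-0.995,0,10]]'
python3 - <<'E'
from plan import *
st()
b=56
for a in list(range(64,113,8)):print(a,np.round([1.2*(np.cos(np.radians(b))-np.cos(np.radians(a))),-1.2*(np.sin(np.radians(a))-np.sin(np.radians(b)))],3).tolist())
t=snapshot("side");cv2.imwrite("pics/n_s.png",cv2.resize(t["img"][90:260,240:430],None,fx=3,fy=3))
E
```

```text
clock: 14.58
tool_pos: [0.6137, 0.0686, 0.0962]
orientation: [-179.6, -0.3, 3.1]
force: [-9.1, 17.1, 16.3]
opening: 0.0148
t 14.58 tcp [613.7  68.6  96.2] ori [-179.59   -0.32    3.13] fix [57.5 69.9] F [-9.1 17.1 16.3] open 14.8 j [ 24.  19. -14.  -0. -57.  69.]
64 [0.145, -0.084]
72 [0.3, -0.146]
80 [0.463, -0.187]
88 [0.629, -0.204]
96 [0.796, -0.199]
104 [0.961, -0.17]
112 [1.121, -0.118]
```

View pics/n_s.png

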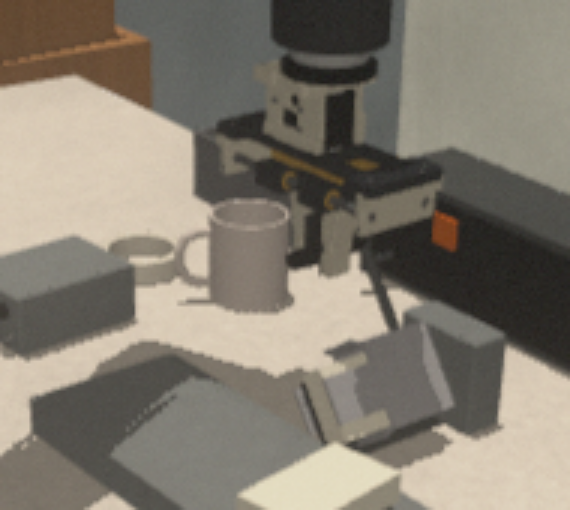

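```bash

python3 -m creep '[[0,0.108,-0.065,0,10],[0,0.222,-0.118,0,10],[0,0.34,-0.159,0,10],[0,0.463,-0.187,0,10],[0,0.587,-0.202,0,10],[0,0.713,-0.204,0,10],[0,0.838,-0.194,0,10],[0,0.961,-0.17,0,10]]'
python3 - <<'E'
from plan import *
st()
b=104
for a in (110,116,122,128,134,140,146,152,158):print(a,np.round([1.2*(np.cos(np.radians(b))-np.cos(np.radians(a))),-1.2*(np.sin(np.radians(a))-np.sin(np.radians(b)))],3).tolist())
E
```

```text
clock: 15.3
tool_pos: [0.618, -0.0339, 0.1096]
orientation: [-180.0, -0.1, 3.0]
force: [0.3, 3.6, 4.0]
opening: 0.015
t 15.3 tcp [618.  -33.9 109.6] ori [-1.7998e+02 -6.0000e-02  2.9900e+00] fix [ 56.4 -32.7] F [0.3 3.6 4. ] open 15.0 j [ 15.  19. -13.  -0. -59.  78.]
110 [0.12, 0.037]
116 [0.236, 0.086]
122 [0.346, 0.147]
128 [0.448, 0.219]
134 [0.543, 0.301]
140 [0.629, 0.393]
146 [0.705, 0.493]
152 [0.769, 0.601]
158 [0.822, 0.715]
```

```bash

python3 -m creep '[[0,0.12,0.037,0,10],[0,0.236,0.086,0,10],[0,0.346,0.147,0,10],[0,0.448,0.219,0,10],[0,0.543,0.301,0,10],[0,0.629,0.393,0,10],[0,0.705,0.493,0,10],[0,0.769,0.601,0,10]]'
python3 - <<'E'
from plan import *
st()
b=152
for a in (157,162,167,171,174,177):print(a,np.round([1.2*(np.cos(np.radians(b))-np.cos(np.radians(a))),-1.2*(np.sin(np.radians(a))-np.sin(np.radians(b)))],3).tolist())
E
```

```text
clock: 15.97
tool_pos: [0.6212, -0.1103, 0.0478]
orientation: [-180.0, 0.0, 3.0]
force: [1.1, 9.2, -1.8]
opening: 0.015
t 15.97 tcp [ 621.2 -110.3   47.8] ori [-1.7996e+02  4.0000e-02  2.9600e+00] fix [  55.6 -109.2] F [ 1.1  9.2 -1.8] open 15.0 j [  8.  23. -15.  -0. -52.  85.]
157 [0.045, 0.094]
162 [0.082, 0.193]
167 [0.11, 0.293]
171 [0.126, 0.376]
174 [0.134, 0.438]
177 [0.139, 0.501]
```

```bash

python3 -m creep '[[0,0.04,0.094,0,10],[0,0.075,0.193,0,10],[0,0.1,0.293,0,10],[0,0.115,0.376,0,10],[0,0.12,0.438,0,10],[0,0.125,0.5,0,10],[0,0.125,0.5,0,60],[0,0.125,0.5,0,87]]'
python3 - <<'E'
from plan import *
st()
s=snapshot("wrist");cv2.imwrite("pics/o_w.png",s["img"])
to(*fx(30,0),60,2.98)
E
```

```text
clock: 16.63
tool_pos: [0.6218, -0.1226, -0.0012]
orientation: [180.0, 0.1, 3.0]
force: [0.6, 0.3, 0.0]
opening: 0.0232
t 16.63 tcp [ 621.8 -122.6   -1.2] ori [1.7996e+02 6.0000e-02 3.0400e+00] fix [  55.6 -121.5] F [0.6 0.3 0. ] open 23.2 j [  6.  27. -17.   0. -46.  87.]
units [-0.252 -1.218 -0.614  0.   ]
```

View pics/o_w.png

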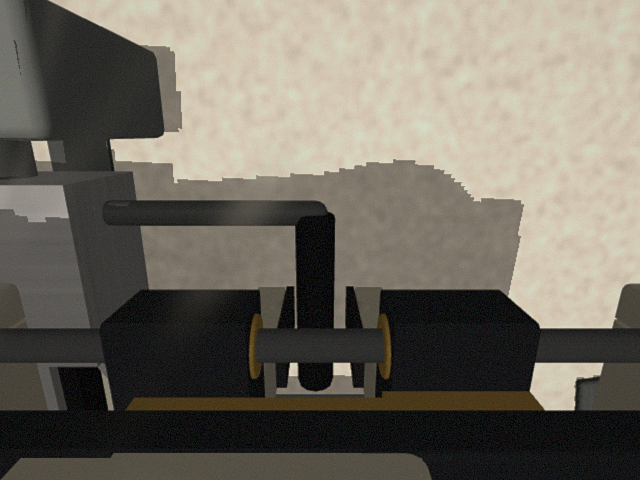

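```bash

python3 -m creep '[[0,0,-0.1,0,87],[0,0,-0.35,0,87],[0,0,-0.6,0,87],[-0.05,-0.2,-0.6,0,87],[-0.1,-0.4,-0.6,0,87],[-0.15,-0.6,-0.6,0,87],[-0.25,-0.8,-0.6,0,87],[-0.35,-1.0,-0.6,0,87]]'
python3 - <<'E'
from plan import *
st()
s=snapshot("wrist");cv2.imwrite("pics/p_w.png",s["img"])
t=snapshot("side");cv2.imwrite("pics/p_s.png",cv2.resize(t["img"][130:260,260:430],None,fx=4,fy=4))
to(*fx(20,0),-6,2.98)
E
```

```text
clock: 17.35
tool_pos: [0.5815, -0.0244, 0.0596]
orientation: [180.0, 0.0, 2.9]
force: [0.8, 0.4, -0.3]
opening: 0.0804
t 17.35 tcp [581.5 -24.4  59.6] ori [1.7996e+02 2.0000e-02 2.9400e+00] fix [ 20.4 -21.3] F [ 0.8  0.4 -0.3] open 80.4 j [ 17.  18. -21.   0. -51.  76.]
units [ 0.004 -0.2    0.659  0.001]
```

View pics/p_w.png

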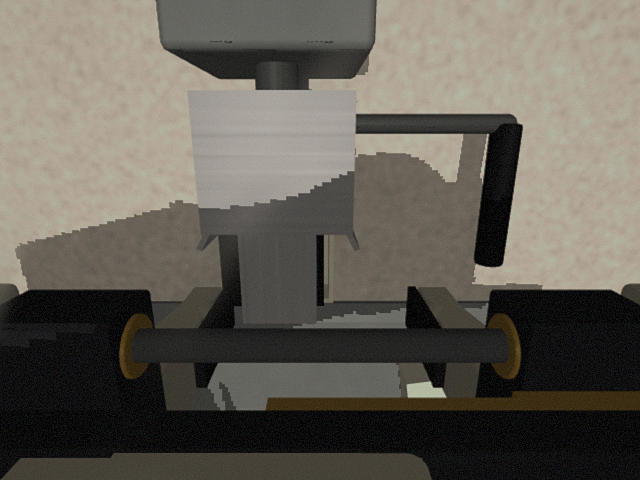

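View pics/p_s.png

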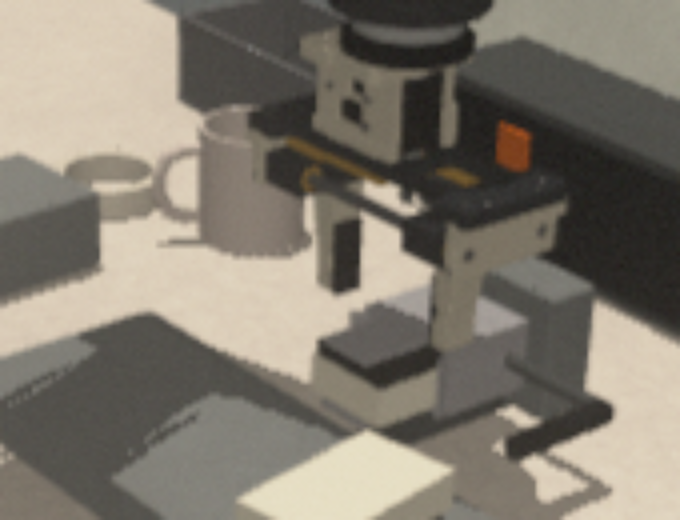

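```bash

python3 -m creep '[[0,-0.1,0,0,87],[0,-0.2,0,0,87],[0,-0.2,0.15,0,87],[0,-0.2,0.35,0,87],[0,-0.2,0.5,0,87],[0,-0.2,0.62,0,87],[0,-0.2,0.62,0,60],[0,-0.2,0.62,0,50]]'
python3 -m creep '[[0,0,0,0,50],[0,0,0,0,50],[0,0,0,0,50],[0,0,0,0,50],[-0.05,0,0,0,50],[-0.12,0,0,0,50],[-0.2,0,0,0,50],[-0.3,0,0,0,50]]'
python3 - <<'E'
from plan import *
st();to(*fx(-97,0),-2,2.98)
E
```

```text
clock: 18.12
tool_pos: [0.5808, -0.0047, -0.0031]
orientation: [180.0, 0.1, 3.0]
force: [-0.4, -0.1, -0.4]
opening: 0.0789
clock: 18.78
tool_pos: [0.5528, -0.0056, -0.0015]
orientation: [-180.0, -0.3, 3.0]
force: [5.7, 0.2, 6.0]
opening: 0.0639
t 18.78 tcp [552.8  -5.6  -1.5] ori [-179.98   -0.26    3.02] fix [-7.2 -1. ] F [5.7 0.2 6. ] open 63.9 j [ 20.  20. -28.   0. -41.  73.]
units [-0.898 -0.011  0.005  0.   ]
```

```bash

python3 -m creep '[[-0.12,0,0,0,50],[-0.25,0,0,0,50],[-0.38,0,0,0,50],[-0.52,0,0,0,50],[-0.66,0,0,0,50],[-0.8,0,0,0,50],[-0.92,0,0,0,50],[-0.92,0,0,0,87]]'
python3 - <<'E'
from plan import *
st()
s=snapshot("wrist");cv2.imwrite("pics/q_w.png",s["img"])
t=snapshot("side");cv2.imwrite("pics/q_s.png",cv2.resize(t["img"][150:280,240:410],None,fx=4,fy=4))
E
```

```text
clock: 19.45
tool_pos: [0.4567, -0.0111, -0.0021]
orientation: [-180.0, -0.0, 3.0]
force: [-0.1, 0.4, -0.2]
opening: 0.0672
t 19.45 tcp [456.7 -11.1  -2.1] ori [-1.7998e+02 -2.0000e-02  2.9800e+00] fix [-103.5   -1.5] F [-0.1  0.4 -0.2] open 67.2 j [ 23.  13. -40.  -0. -37.  70.]
```

View pics/q_w.png

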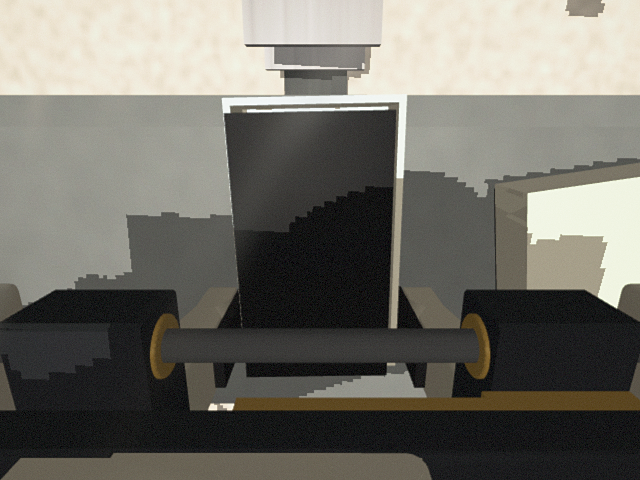

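View pics/q_s.png

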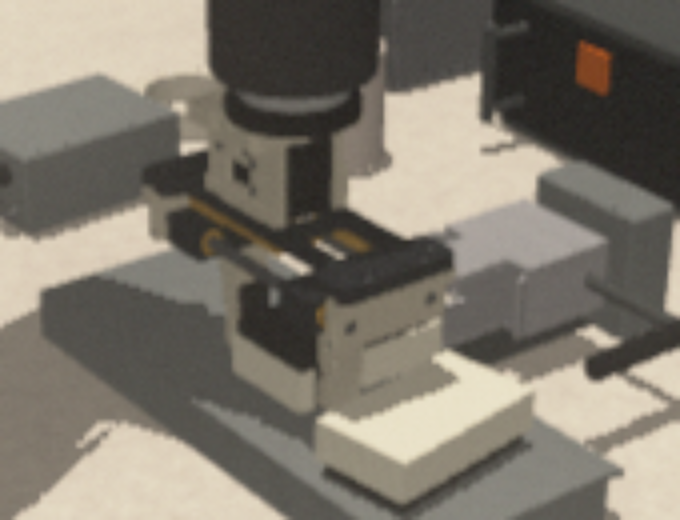

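The box is out, inverted, and its black base still sits in the white lid (rim corners about (223,99) and (406,97)). I'll measure its centre from the rim and re-grip it there.

```bash

python3 - <<'E'
from plan import *
s=snapshot("wrist");c=cast(s,[[223,99],[406,97]],.058)*1000
print(c,np.linalg.norm(c[0]-c[1]));m=c.mean(0)[:2];d=(c[0]-c[1])[:2];yaw=np.degrees(np.arctan2(-d[0],d[1]));print("yaw",yaw)
a=np.radians(2.98);ctr=m-54*np.array([np.cos(a),np.sin(a)]);print("centre",ctr,tofx(ctr));p=pose()[0]
d=ctr-p[:2];print("tool dx dy",d[0]*np.cos(a)+d[1]*np.sin(a),d[0]*np.sin(a)-d[1]*np.cos(a))
cv2.imwrite("pics/q_c.png",cv2.resize(s["img"][80:130,200:430],None,fx=3,fy=3))
E
```

```text
[[544.36326802  27.22501916  58.        ]
 [548.24051249 -35.45746701  58.        ]] 62.80228576541932
yaw 3.5395384800395497
centre [492.37491216  -6.92354167] [-67.62529869   0.79319206]
tool dx dy 34.35921538758283 -2.264231643095117
```

View pics/q_c.png

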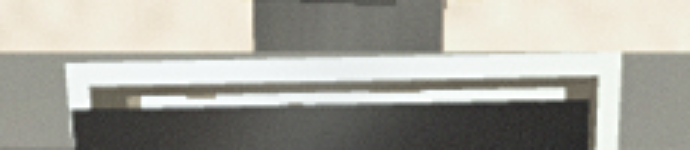

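```bash

python3 -m creep '[[0,-0.01,0,0,87],[0,-0.01,0,0,87],[0.1,-0.01,0,0,87],[0.22,-0.01,0,0,87],[0.35,-0.01,0,0,87],[0.35,-0.01,0,0,70],[0.35,-0.01,0,0,50],[0.35,-0.01,0,0,50]]'
python3 -m creep '[[0,0,0,0,50],[0,0,0,0,50],[0,0,0,0,50],[0,0,0,0,50],[0,0,-0.02,0,50],[0,0,-0.06,0,50],[0,0,-0.12,0,50],[0,0,-0.2,0,50]]'
python3 - <<'E'
from plan import *
st()
t=snapshot("side");cv2.imwrite("pics/r_s.png",cv2.resize(t["img"][150:280,240:410],None,fx=4,fy=4))
s=snapshot("wrist");cv2.imwrite("pics/r_w.png",s["img"])
to(506.8,-344,60,12.16)
E
```

```text
clock: 20.27
tool_pos: [0.4936, -0.0082, -0.0032]
orientation: [180.0, 0.1, 2.9]
force: [-0.2, -0.3, -1.5]
opening: 0.0726
clock: 20.93
tool_pos: [0.4938, -0.008, 0.0178]
orientation: [180.0, 0.0, 3.0]
force: [0.4, -0.3, -2.1]
opening: 0.0638
t 20.93 tcp [493.8  -8.   17.8] ori [1.7999e+02 4.0000e-02 2.9800e+00] fix [-66.3  -0.3] F [ 0.4 -0.3 -2.1] open 63.8 j [ 22.  14. -34.  -0. -42.  71.]
units [-0.061  3.366 -0.409 -0.051]
```

View pics/r_s.png

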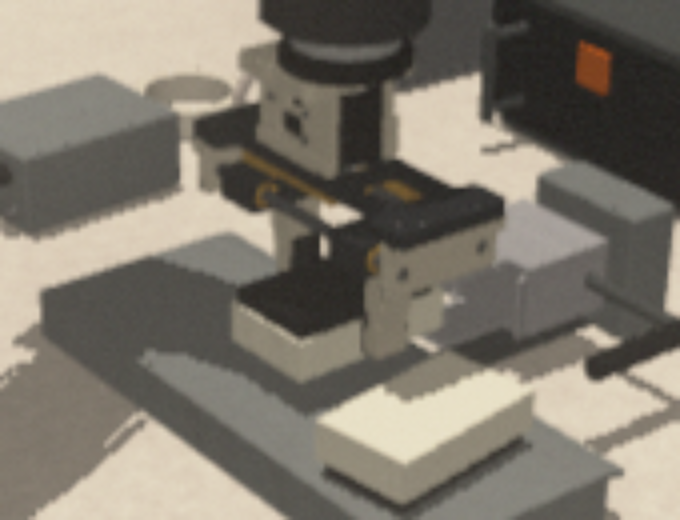

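View pics/r_w.png

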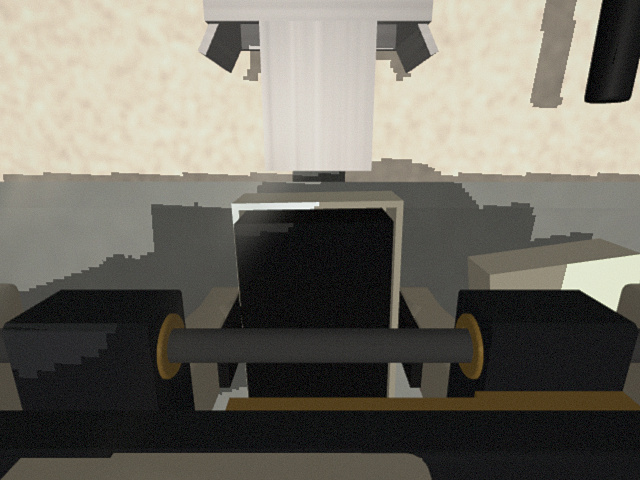

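```bash

python3 -m creep '[[0,0,-0.15,0,50],[0,0.03,-0.3,0,50],[0,0.15,-0.42,0,50],[0,0.32,-0.42,0,50],[0,0.49,-0.42,0,50],[0,0.66,-0.42,0,50],[0,0.83,-0.42,0,50],[-0.02,1.0,-0.42,0,50]]'
python3 -m creep '[[0,0.12,0,0,50],[0,0.25,0,0,50],[0,0.37,0,0,50],[0,0.5,0,0,50],[0,0.62,0,0,50],[0,0.75,0,0,50],[0,0.87,0,0,50],[-0.02,1.0,0,0,50]]'
python3 -m creep '[[0,0.12,0,-0.007,50],[0,0.25,0,-0.014,50],[0,0.37,0,-0.021,50],[0,0.5,0,-0.028,50],[0,0.62,0,-0.035,50],[0,0.75,0,-0.042,50],[0,0.87,0,-0.05,50],[-0.02,1.0,0,-0.051,50]]'
python3 - <<'E'
from plan import *
st();to(506.8,-344,-5,12.16)
E
```

```text
clock: 21.7
tool_pos: [0.4975, -0.1086, 0.0596]
orientation: [-180.0, -0.0, 3.0]
force: [0.7, 0.1, -2.4]
opening: 0.0637
clock: 22.37
tool_pos: [0.5007, -0.2087, 0.0594]
orientation: [180.0, -0.0, 3.0]
force: [0.2, -0.0, -2.6]
opening: 0.0638
clock: 23.03
tool_pos: [0.5038, -0.3088, 0.0593]
orientation: [-180.0, -0.0, 12.3]
force: [-0.2, 0.2, -2.4]
opening: 0.0643
t 23.03 tcp [ 503.8 -308.8   59.3] ori [-180.     -0.     12.25] fix [ -71.9 -301.2] F [-0.2  0.2 -2.4] open 64.3 j [-13.  19. -20.  -0. -51. 115.]
units [-0.045  0.351  0.643  0.001]
```

```bash

python3 -m creep '[[0,0.1,0.1,0,50],[-0.02,0.2,0.2,0,50],[-0.04,0.3,0.3,0,50],[-0.045,0.345,0.4,0,50],[-0.045,0.345,0.5,0,50],[-0.045,0.345,0.6,0,50],[-0.045,0.345,0.64,0,50],[-0.045,0.345,0.64,0,50]]'
python3 - <<'E'
from plan import *
st();
t=snapshot("side");cv2.imwrite("pics/s_s.png",cv2.resize(t["img"][190:390,360:560],None,fx=3,fy=3))
s=snapshot("wrist");cv2.imwrite("pics/s_w.png",s["img"])
E
```

```text
clock: 23.7
tool_pos: [0.5055, -0.3417, -0.0063]
orientation: [-179.9, 0.1, 12.2]
force: [0.2, -1.0, -2.1]
opening: 0.0637
t 23.7 tcp [ 505.5 -341.7   -6.3] ori [-1.7992e+02  1.3000e-01  1.2170e+01] fix [ -71.9 -334.2] F [ 0.2 -1.  -2.1] open 63.7 j [-16.  25. -20.  -0. -44. 118.]
```

View pics/s_w.png

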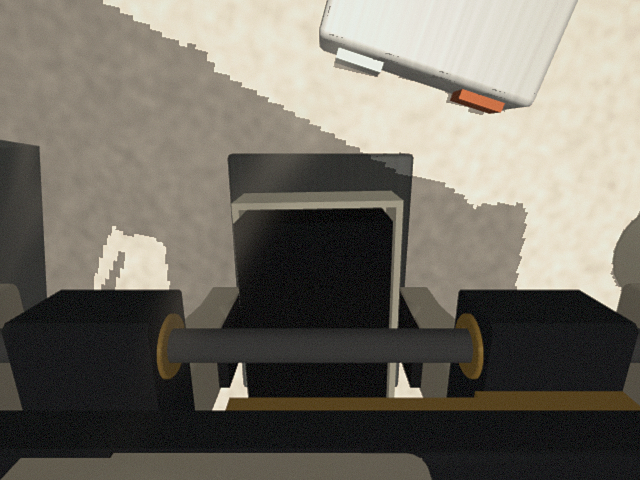

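View pics/s_s.png

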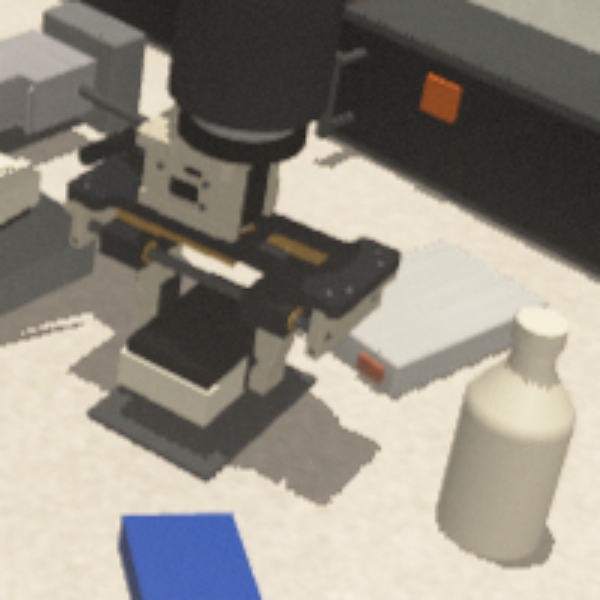

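```bash

python3 - <<'E'
from plan import *
s=snapshot("wrist");p,yw,_=pose();a=np.radians(yw)
T=lambda P:np.c_[(P-p)[:,0]*np.cos(a)+(P-p)[:,1]*np.sin(a),(P-p)[:,0]*np.sin(a)-(P-p)[:,1]*np.cos(a)]
g=s["img"]
A=T(cast(s,[[229.5,154],[412.5,154]],.006)*1000);print("plate",A,A[1]-A[0])
for zr in(52,55,58):
  B=T(cast(s,[[232.5,204],[403,202]],zr/1000)*1000);C=T(cast(s,[[234,195],[402,193]],zr/1000)*1000);print(zr,"lid low v",B.round(1).tolist(),"top v",C.round(1).tolist())
cv2.imwrite("pics/s_c.png",cv2.resize(g[140:225,220:420],None,fx=4,fy=4,interpolation=cv2.INTER_CUBIC))
E
```

```text
plate [[ 67.35136037 -44.71741705]
 [ 67.32044758  44.64514209]] [-3.09127929e-02  8.93625591e+01]
52 lid low v [[51.1, -34.0], [51.8, 31.1]] top v [[54.5, -33.2], [55.3, 30.5]]
55 lid low v [[51.6, -33.2], [52.4, 30.5]] top v [[55.0, -32.5], [55.7, 29.9]]
58 lid low v [[52.2, -32.5], [52.9, 29.8]] top v [[55.5, -31.8], [56.2, 29.2]]
```

View pics/s_c.png

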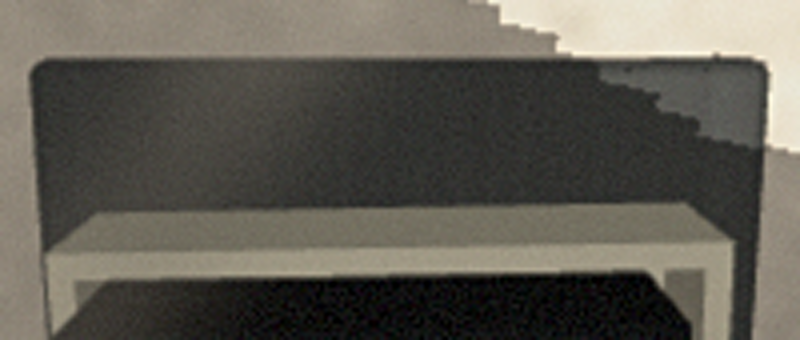

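```bash

python3 -m creep '[[0.018,0.012,0.05,0.005,50],[0.018,0.012,0.1,0.005,50],[0.018,0.012,0.14,0.005,50],[0.018,0.012,0.17,0.005,50],[0.018,0.012,0.19,0.005,50],[0.018,0.012,0.205,0.005,50],[0.018,0.012,0.22,0.005,50],[0.018,0.012,0.22,0.005,50]]'
python3 - <<'E'
from plan import *
st()
t=snapshot("side");cv2.imwrite("pics/t_s.png",cv2.resize(t["img"][230:370,380:480],None,fx=5,fy=5))
E
```

```text
clock: 24.52
tool_pos: [0.5083, -0.3433, -0.027]
orientation: [-180.0, 0.0, 11.3]
force: [0.1, -0.0, -1.6]
opening: 0.064
t 24.52 tcp [ 508.3 -343.3  -27. ] ori [-1.7999e+02  2.0000e-02  1.1250e+01] fix [ -69.2 -335.9] F [ 0.1 -0.  -1.6] open 64.0 j [-16.  27. -21.  -0. -42. 117.]
```

View pics/t_s.png

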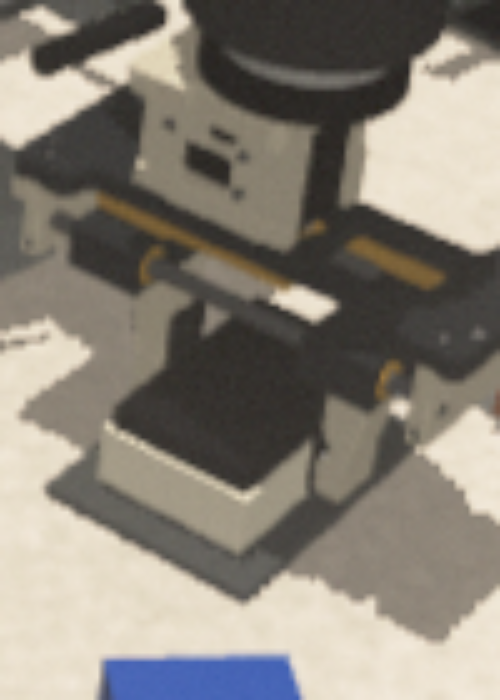

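Nearly down; I lower a little more until the force shows contact.

```bash

python3 -m creep '[[0,0,0.005,0,50],[0,0,0.01,0,50],[0,0,0.015,0,50],[0,0,0.02,0,50],[0,0,0.025,0,50],[0,0,0.03,0,50],[0,0,0.03,0,50],[0,0,0.03,0,50]]'
python3 -c "
from plan import *
st()"
```

```text
clock: 25.23
tool_pos: [0.5085, -0.3433, -0.0297]
orientation: [-180.0, 0.0, 11.3]
force: [0.3, 0.7, -2.4]
opening: 0.0638
t 25.23 tcp [ 508.5 -343.3  -29.7] ori [-180.      0.     11.25] fix [ -69.  -335.9] F [ 0.3  0.7 -2.4] open 63.8 j [-16.  27. -21.  -0. -42. 117.]
```

```bash

python3 -m creep '[[0,0,0.005,0,50],[0,0,0.01,0,50],[0,0,0.015,0,50],[0,0,0.02,0,50],[0,0,0.025,0,50],[0,0,0.025,0,50],[0,0,0.025,0,50],[0,0,0.025,0,50]]'
python3 - <<'E'
from plan import *
st()
t=snapshot("side");cv2.imwrite("pics/u_s.png",cv2.resize(t["img"][290:350,390:460],None,fx=8,fy=8))
E
```

```text
clock: 25.9
tool_pos: [0.5086, -0.3434, -0.0299]
orientation: [180.0, -0.0, 11.3]
force: [-5.9, 5.6, 18.0]
opening: 0.064
t 25.9 tcp [ 508.6 -343.4  -29.9] ori [ 1.7996e+02 -4.0000e-02  1.1290e+01] fix [ -68.9 -336. ] F [-5.9  5.6 18. ] open 64.0 j [-16.  27. -21.   0. -42. 117.]
```

View pics/u_s.png

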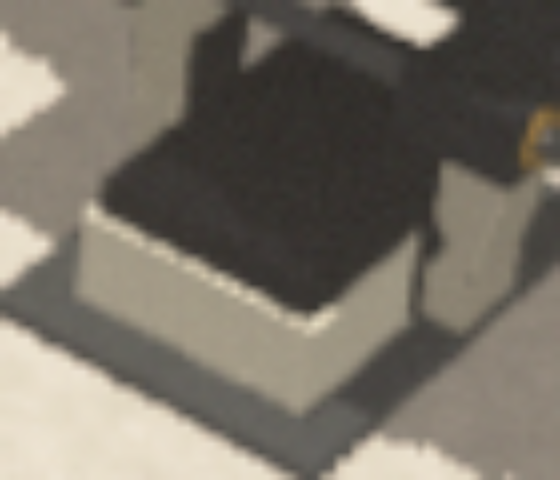

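```bash

python3 -m creep '[[0,0,-0.02,0,66],[0,0,-0.02,0,75],[0,0,-0.02,0,87],[0,0,-0.02,0,87],[0,0,-0.1,0,87],[0,0,-0.3,0,87],[0,0,-0.6,0,87],[0,0,-0.9,0,87]]'
python3 - <<'E'
from plan import *
st();to(435.4,-130.3,60,11.2)
E
```

```text
clock: 26.62
tool_pos: [0.5077, -0.3431, 0.0584]
orientation: [-179.9, 0.1, 11.3]
force: [0.0, -0.8, 0.2]
opening: 0.0871
t 26.62 tcp [ 507.7 -343.1   58.4] ori [-1.7994e+02  1.3000e-01  1.1260e+01] fix [ -69.8 -335.7] F [ 0.  -0.8  0.2] open 87.1 j [-16.  21. -17.   0. -52. 117.]
units [-0.293 -2.228 -0.016  0.   ]
```

```bash

python3 -m creep '[[-0.01,-0.12,0,0,87],[-0.03,-0.25,0,0,87],[-0.05,-0.37,0,0,87],[-0.07,-0.5,0,0,87],[-0.09,-0.62,0,0,87],[-0.11,-0.75,0,0,87],[-0.13,-0.87,0,0,87],[-0.15,-1.0,0,0,87]]' >/dev/null
python3 -m creep '[[-0.01,-0.12,0,0,87],[-0.03,-0.25,0,0,87],[-0.05,-0.37,0,0,87],[-0.07,-0.5,0,0,87],[-0.09,-0.62,0,0,87],[-0.11,-0.75,0,0,87],[-0.13,-0.87,0,0,87],[-0.15,-1.0,0,0,87]]' >/dev/null
python3 - <<'E'
from plan import *
st();to(435.4,-130.3,-2,11.2)
s=snapshot("wrist");cv2.imwrite("pics/v_w.png",s["img"])
t=snapshot("side");cv2.imwrite("pics/v_s.png",cv2.resize(t["img"][250:370,380:480],None,fx=5,fy=5))
t=snapshot("top");cv2.imwrite("pics/v_t.png",cv2.resize(t["img"][150:300,220:480],None,fx=3,fy=3,interpolation=cv2.INTER_CUBIC))
E
```

```text
t 27.95 tcp [ 439.6 -152.    57.9] ori [ 1.800e+02 -1.000e-02  1.126e+01] fix [-127.9 -141.3] F [ 0.5 -0.3  0.4] open 86.9 j [  5.   8. -35.   0. -47.  96.]
units [ 0.001 -0.221  0.599  0.   ]
```

View pics/v_w.png

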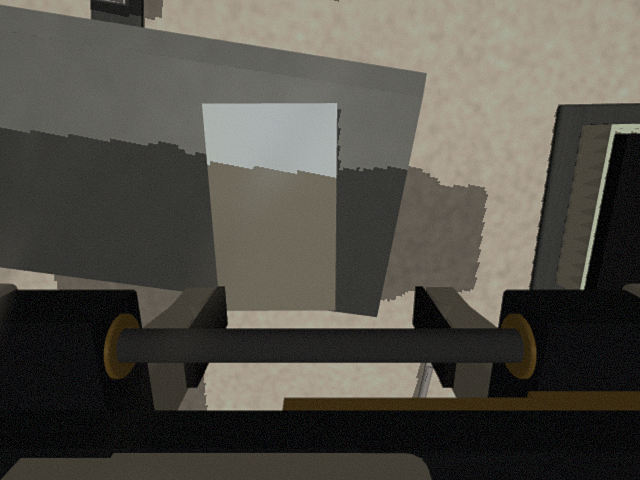

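View pics/v_t.png

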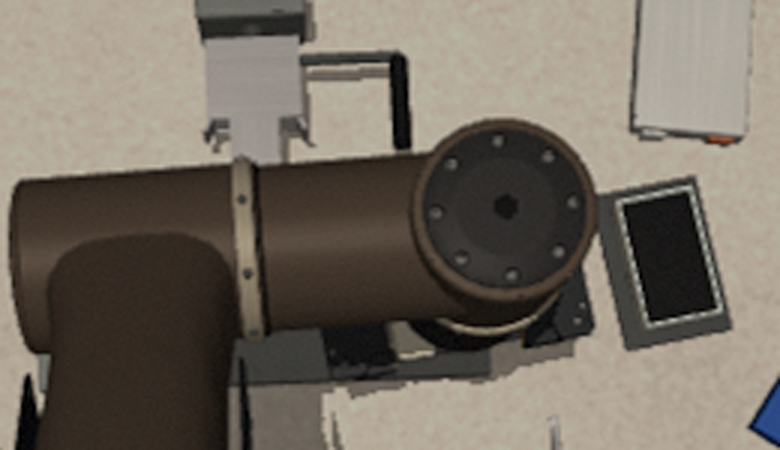

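View pics/v_s.png

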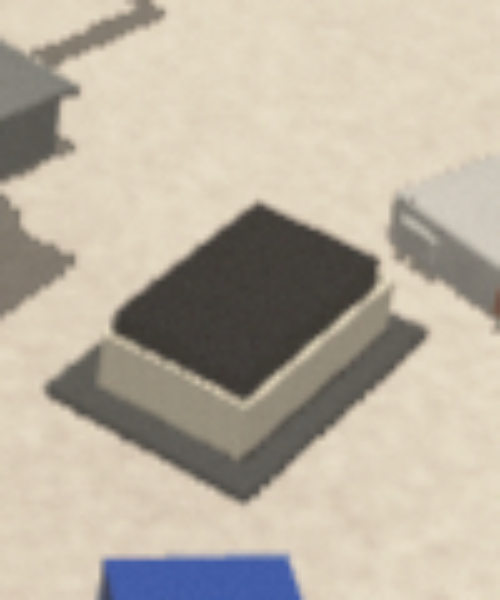

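```bash

python3 - <<'E'
from plan import *
s=snapshot("top");g=cv2.cvtColor(s["img"],cv2.COLOR_BGR2GRAY)
c=g[205:270,422:465];
m=np.zeros_like(g);m[(g>95)]=255
# lid blob: flood from plate interior: nonplate pixels enclosed
dark=(g<75).astype(np.uint8)*255
cnt,h=cv2.findContours(dark[205:270,418:466],cv2.RETR_CCOMP,cv2.CHAIN_APPROX_NONE)
for k,q in enumerate(cnt):
    if cv2.contourArea(q)>300:
        for z in(.006,.031,.041):
            w=cast(s,q[:,0]+[418,205],z)[:,:2]*1000;r=cv2.minAreaRect(w.astype(np.float32));print(k,h[0][k],z,np.round([*r[0],*r[1],r[2]],1))
E
```

```text
9 [10  8 -1 -1] 0.006 [ 511.9 -350.7  102.5   58.2   12.4]
9 [10  8 -1 -1] 0.031 [ 507.4 -345.3  100.6   57.2   12.4]
9 [10  8 -1 -1] 0.041 [ 505.6 -343.2   99.8   56.7   12.4]
10 [-1  9 -1 -1] 0.006 [ 507.3 -341.7  135.9   92.    12.1]
10 [-1  9 -1 -1] 0.031 [ 502.9 -336.5  133.4   90.3   12.1]
10 [-1  9 -1 -1] 0.041 [ 501.1 -334.4  132.4   89.6   12.1]
```

Box A sits squarely: base centre (505.6, −343.2) at 12.4°, against plate (506.8, −344) at 12.2°. Next is box B: in the wrist view its rear end is at u 217–336, v≈310, 22 mm to the +y side.

```bash

python3 -m creep '[[0,-0.12,0,0,87],[0,-0.22,0,0,87],[0,-0.22,0.1,0,87],[0,-0.22,0.2,0,87],[0,-0.22,0.2,0,87],[0,-0.22,0.2,0,87],[0,-0.22,0.2,0,87],[0,-0.22,0.2,0,87]]'
python3 - <<'E'
from plan import *
st();to(435.4,-130.3,-2,11.2)
s=snapshot("wrist");cv2.imwrite("pics/w_w.png",s["img"])
E
```

```text
clock: 28.82
tool_pos: [0.4362, -0.1315, 0.0383]
orientation: [180.0, -0.0, 11.2]
force: [-0.7, 0.2, 0.4]
opening: 0.0869
t 28.82 tcp [ 436.2 -131.5   38.3] ori [ 1.7999e+02 -4.0000e-02  1.1250e+01] fix [-130.2 -120.7] F [-0.7  0.2  0.4] open 86.9 j [  8.   9. -38.   0. -43.  93.]
units [-0.005 -0.013  0.403  0.   ]
```

View pics/w_w.png

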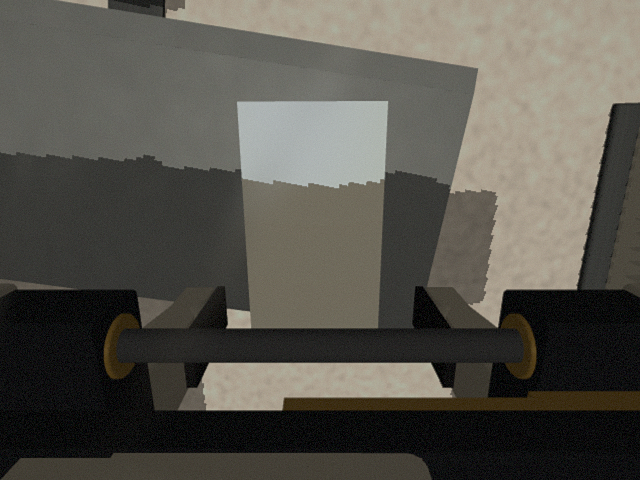

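```bash

python3 -m creep '[[0,-0.018,0.1,0,87],[0,-0.018,0.2,0,87],[0,-0.018,0.3,0,87],[0,-0.018,0.38,0,87],[0,-0.018,0.4,0,87],[0,-0.018,0.4,0,70],[0,-0.018,0.4,0,50],[0,-0.018,0.4,0,50]]'
python3 -m creep '[[0,0,0,0,50],[0,0,0,0,50],[0,0,0,0,50],[0,0,0,0,50],[0,0,0,0,50],[0,0,0,0,50],[0,0,0,0,50],[0,0,0,0,50]]'
python3 - <<'E'
from plan import *
st();to(*fx(-108,0),-1.8,2.98)
E
```

```text
clock: 29.53
tool_pos: [0.4359, -0.1297, -0.0016]
orientation: [180.0, -0.0, 11.3]
force: [-0.0, 0.6, -0.6]
opening: 0.0724
clock: 30.2
tool_pos: [0.4358, -0.1296, -0.0017]
orientation: [180.0, -0.0, 11.3]
force: [-0.8, 1.2, 5.6]
opening: 0.0638
t 30.2 tcp [ 435.8 -129.6   -1.7] ori [ 1.7999e+02 -5.0000e-02  1.1270e+01] fix [-130.5 -118.8] F [-0.8  1.2  5.6] open 63.8 j [  8.  13. -40.   0. -37.  93.]
units [ 3.940e-01 -1.143e+00  1.000e-03  4.600e-02]
```

```bash

python3 -m creep '[[0.03,-0.12,0,0.006,50],[0.07,-0.25,0,0.012,50],[0.11,-0.37,0,0.018,50],[0.15,-0.5,0,0.024,50],[0.2,-0.62,0,0.03,50],[0.25,-0.75,0,0.036,50],[0.3,-0.87,0,0.042,50],[0.35,-1.0,0,0.046,50]]'
python3 - <<'E'
from plan import *
st();to(*fx(-108,0),-1.8,2.98)
E
```

```text
clock: 30.87
tool_pos: [0.4502, -0.0247, -0.0017]
orientation: [180.0, -0.0, 2.9]
force: [-0.7, -4.1, 7.6]
opening: 0.0636
t 30.87 tcp [450.2 -24.7  -1.7] ori [179.96  -0.     2.92] fix [-110.6  -14.8] F [-0.7 -4.1  7.6] open 63.6 j [ 22.  12. -41.   0. -37.  71.]
units [ 0.026 -0.148  0.001 -0.   ]
```

```bash

python3 -m creep '[[0.01,-0.05,0,0,50],[0.02,-0.1,0,0,50],[0.026,-0.148,0,0,50],[0.026,-0.148,0,0,50],[0.026,-0.148,0,0,50],[0.026,-0.148,0,0,50],[0.026,-0.148,0,0,50],[0.026,-0.148,0,0,50]]'
python3 - <<'E'
from plan import *
st()
s=snapshot("wrist");cv2.imwrite("pics/x_w.png",s["img"])
t=snapshot("side");cv2.imwrite("pics/x_s.png",cv2.resize(t["img"][170:280,240:420],None,fx=4,fy=4))
E
```

```text
clock: 31.53
tool_pos: [0.4526, -0.0095, -0.0017]
orientation: [-180.0, -0.1, 3.0]
force: [-1.5, 3.0, 7.2]
opening: 0.0638
t 31.53 tcp [452.6  -9.5  -1.7] ori [-1.7997e+02 -7.0000e-02  3.0300e+00] fix [-107.5    0.3] F [-1.5  3.   7.2] open 63.8 j [ 24.  13. -40.  -0. -37.  69.]
```

View pics/x_w.png

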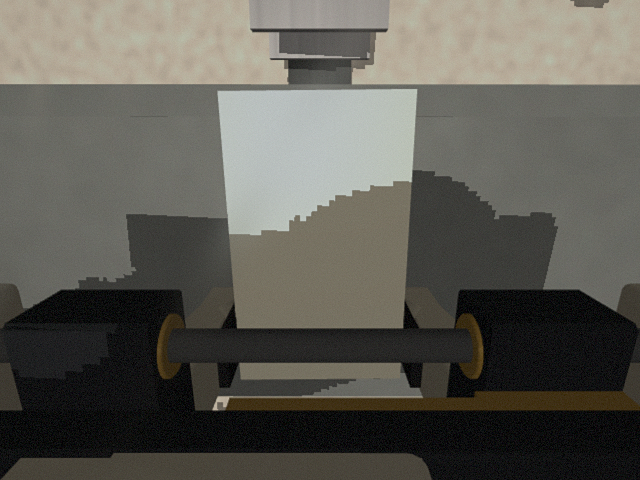

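View pics/x_s.png

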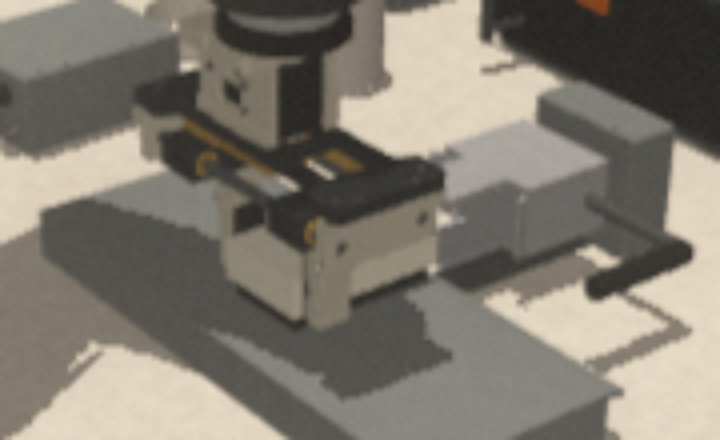

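Box B is in line with the cradle (far end centre u=318, strip centre u=319). Sliding it home.

```bash

python3 -m creep '[[0.08,0,0,0,50],[0.16,0,0,0,50],[0.24,0,0,0,50],[0.32,0,0,0,50],[0.4,0,0,0,50],[0.48,0,0,0,50],[0.56,0,0,0,50],[0.64,0,0,0,50]]'
python3 -m creep '[[0.08,0,0,0,50],[0.16,0,0,0,50],[0.24,0,0,0,50],[0.32,0,0,0,50],[0.4,0,0,0,50],[0.48,0,0,0,50],[0.56,0,0,0,50],[0.62,0,0,0,50]]'
python3 - <<'E'
from plan import *
st()
s=snapshot("wrist");w=s["img"];cv2.imwrite("pics/y_w.png",w)
E
```

```text
clock: 32.3
tool_pos: [0.5142, -0.0073, -0.0017]
orientation: [180.0, 0.2, 3.0]
force: [-9.5, -0.1, 15.5]
opening: 0.064
clock: 32.97
tool_pos: [0.5777, -0.0036, -0.0022]
orientation: [180.0, 0.1, 3.0]
force: [-5.8, -0.6, 8.2]
opening: 0.0638
t 32.97 tcp [577.7  -3.6  -2.2] ori [1.7999e+02 8.0000e-02 2.9900e+00] fix [17.7 -0.3] F [-5.8 -0.6  8.2] open 63.8 j [ 19.  22. -25.  -0. -43.  74.]
```

View pics/y_w.png

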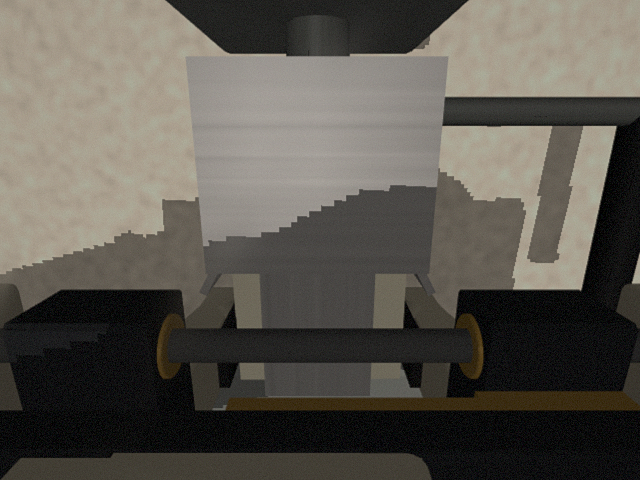

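```bash

python3 -m creep '[[0.01,0,0,0,50],[0.02,0,0,0,50],[0.03,0,0,0,50],[0.042,0,0,0,50],[0.042,0,0,0,50],[0.042,0,0,0,50],[0.042,0,0,0,87],[0.042,0,0,0,87]]'
python3 - <<'E'
from plan import *
st();to(*fx(58,-121),58,2.98)
E
```

```text
clock: 33.68
tool_pos: [0.5822, -0.003, -0.0023]
orientation: [-180.0, -0.0, 3.0]
force: [0.9, -0.0, 0.3]
opening: 0.0722
t 33.68 tcp [582.2  -3.   -2.3] ori [-1.7999e+02 -2.0000e-02  2.9900e+00] fix [22.3  0. ] F [ 0.9 -0.   0.3] open 72.2 j [ 19.  23. -24.  -0. -43.  74.]
units [ 0.357  1.21  -0.603  0.   ]
```

```bash

python3 -m creep '[[0,0,-0.1,0,87],[0,0,-0.3,0,87],[0,0,-0.5,0,87],[0,0,-0.6,0,87],[0.1,0.25,-0.6,0,87],[0.2,0.5,-0.6,0,87],[0.3,0.75,-0.6,0,87],[0.36,1.0,-0.6,0,87]]'
python3 - <<'E'
from plan import *
st();to(*fx(58,-120.5),-7,2.98)
s=snapshot("wrist");cv2.imwrite("pics/z_w.png",s["img"])
t=snapshot("side");cv2.imwrite("pics/z_s.png",cv2.resize(t["img"][150:280,290:430],None,fx=5,fy=4))
E
```

```text
clock: 34.35
tool_pos: [0.6244, -0.1019, 0.0583]
orientation: [-180.0, -0.1, 3.0]
force: [0.8, -0.7, -0.4]
opening: 0.0869
t 34.35 tcp [ 624.4 -101.9   58.3] ori [-1.80e+02 -7.00e-02  3.03e+00] fix [  59.3 -100.9] F [ 0.8 -0.7 -0.4] open 86.9 j [  8.  23. -14.   0. -53.  85.]
units [-0.013  0.196  0.653  0.   ]
```

View pics/z_w.png

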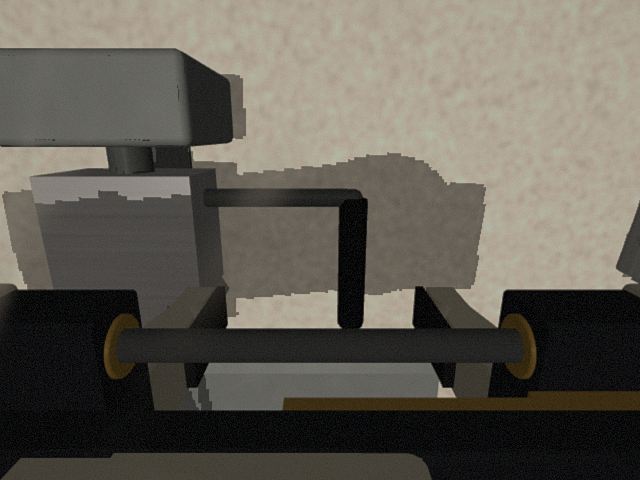

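View pics/z_s.png

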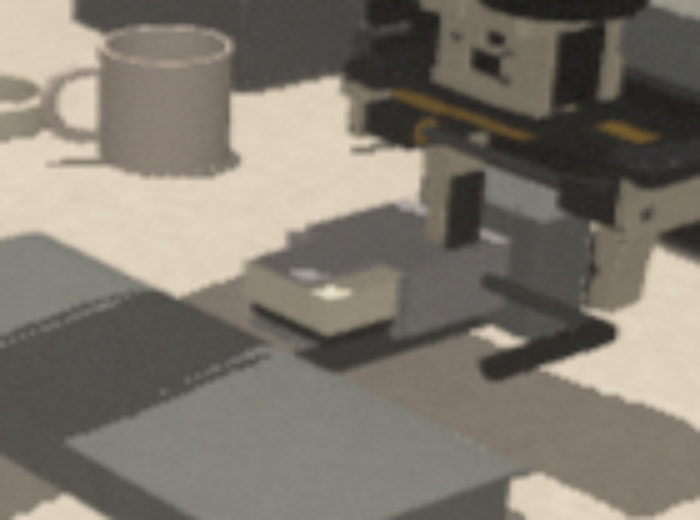

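```bash

python3 -m creep '[[-0.01,0.15,0,0,87],[-0.01,0.192,0.1,0,87],[-0.01,0.192,0.3,0,87],[-0.01,0.192,0.45,0,87],[-0.01,0.192,0.6,0,70],[-0.01,0.192,0.65,0,40],[-0.01,0.192,0.65,0,19],[-0.01,0.192,0.65,0,19]]'
python3 -m creep '[[0,0,0,0,19],[0,0,0,0,19],[0,0,0,0,19],[0,0,0,0,19],[0,0,0,0,19],[0,0,0,0,10],[0,0,0,0,10],[0,0,0,0,10]]'
python3 - <<'E'
from plan import *
st()
s=snapshot("wrist");cv2.imwrite("pics/aa_w.png",s["img"][200:400,200:440])
E
```

```text
clock: 35.12
tool_pos: [0.6232, -0.1201, -0.0071]
orientation: [180.0, 0.0, 3.0]
force: [1.2, 0.7, 0.4]
opening: 0.0658
clock: 35.78
tool_pos: [0.6232, -0.1205, -0.0071]
orientation: [180.0, -0.0, 3.0]
force: [-0.8, 0.5, 0.9]
opening: 0.0149
t 35.78 tcp [ 623.2 -120.5   -7.1] ori [179.98  -0.     2.98] fix [  57.2 -119.5] F [-0.8  0.5  0.9] open 14.9 j [  7.  27. -17.   0. -46.  86.]
```

View pics/aa_w.png

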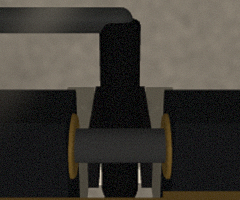

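The bar is gripped centrally with almost no side force. Swinging it back over in the mirror of the first arc.

```bash

python3 -m creep '[[0,-0.009,-0.146,0,10],[0,-0.036,-0.29,0,10],[0,-0.08,-0.43,0,10],[0,-0.14,-0.563,0,10],[0,-0.217,-0.688,0,10],[0,-0.308,-0.803,0,10],[0,-0.413,-0.906,0,10],[0,-0.529,-0.995,0,10]]'
python3 -m creep '[[0,-0.108,-0.065,0,10],[0,-0.222,-0.118,0,10],[0,-0.34,-0.159,0,10],[0,-0.463,-0.187,0,10],[0,-0.587,-0.202,0,10],[0,-0.713,-0.204,0,10],[0,-0.838,-0.194,0,10],[0,-0.961,-0.17,0,10]]'
python3 -m creep '[[0,-0.12,0.037,0,10],[0,-0.236,0.086,0,10],[0,-0.346,0.147,0,10],[0,-0.448,0.219,0,10],[0,-0.543,0.301,0,10],[0,-0.629,0.393,0,10],[0,-0.705,0.493,0,10],[0,-0.769,0.601,0,10]]'
python3 -m creep '[[0,-0.045,0.094,0,10],[0,-0.082,0.193,0,10],[0,-0.11,0.293,0,10],[0,-0.126,0.376,0,10],[0,-0.134,0.438,0,10],[0,-0.139,0.5,0,10],[0,-0.139,0.5,0,60],[0,-0.139,0.5,0,87]]'
python3 - <<'E'
from plan import *
st()
s=snapshot("wrist");cv2.imwrite("pics/ab_w.png",s["img"])
t=snapshot("side");cv2.imwrite("pics/ab_s.png",cv2.resize(t["img"][150:280,260:430],None,fx=4,fy=4))
E
```

```text
clock: 36.5
tool_pos: [0.621, -0.0719, 0.0959]
orientation: [179.6, -0.1, 3.0]
force: [-2.4, -16.0, 13.5]
opening: 0.015
clock: 37.17
tool_pos: [0.6161, 0.0289, 0.1101]
orientation: [180.0, -0.1, 3.0]
force: [1.8, -2.8, 4.8]
opening: 0.0153
clock: 37.83
tool_pos: [0.6119, 0.1065, 0.0483]
orientation: [-180.0, -0.0, 3.0]
force: [6.1, -3.0, 1.6]
opening: 0.015
clock: 38.5
tool_pos: [0.6088, 0.1192, -0.0027]
orientation: [180.0, 0.2, 2.9]
force: [-0.4, 0.5, 0.0]
opening: 0.0232
t 38.5 tcp [608.8 119.2  -2.7] ori [179.97   0.22   2.92] fix [ 55.2 120.7] F [-0.4  0.5  0. ] open 23.2 j [ 29.  26. -19.  -0. -46.  64.]
```

View pics/ab_s.png

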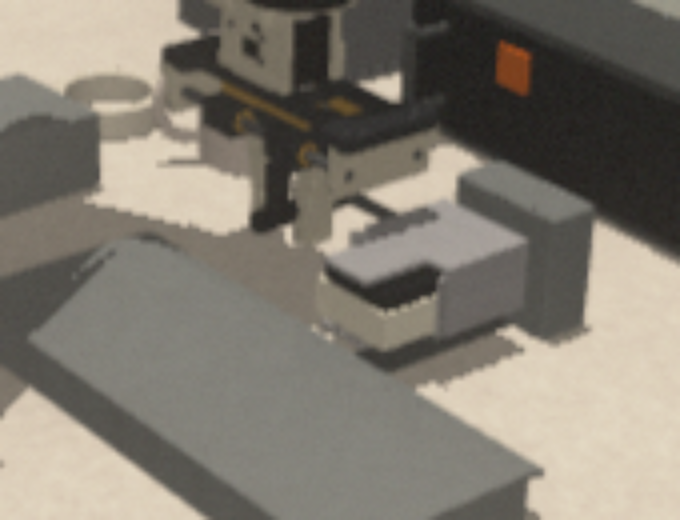

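Box B is inverted in the cradle and the lever is at its stop. Fetching the box.

```bash

python3 -m creep '[[0,0,-0.1,0,87],[0,0,-0.35,0,87],[0,0,-0.6,0,87],[-0.05,0.2,-0.6,0,87],[-0.1,0.4,-0.6,0,87],[-0.15,0.6,-0.6,0,87],[-0.25,0.8,-0.6,0,87],[-0.35,1.0,-0.6,0,87]]'
python3 - <<'E'
from plan import *
st();to(*fx(20,0),-2.5,2.98)
s=snapshot("wrist");cv2.imwrite("pics/ac_w.png",s["img"])
E
```

```text
clock: 39.27
tool_pos: [0.5805, 0.017, 0.0601]
orientation: [-180.0, -0.0, 3.0]
force: [0.4, -0.1, 0.0]
opening: 0.0834
t 39.27 tcp [580.5  17.   60.1] ori [-1.7997e+02 -3.0000e-02  2.9800e+00] fix [21.7 20.1] F [ 0.4 -0.1  0. ] open 83.4 j [ 21.  18. -21.  -0. -51.  72.]
units [-0.017  0.201  0.626  0.   ]
```

View pics/ac_w.png

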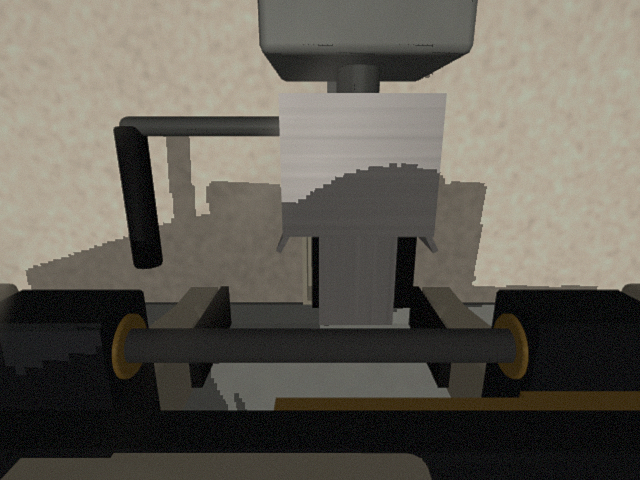

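```bash

python3 -m creep '[[-0.015,0.1,0,0,87],[-0.015,0.2,0,0,87],[-0.015,0.2,0.15,0,87],[-0.015,0.2,0.35,0,87],[-0.015,0.2,0.5,0,87],[-0.015,0.2,0.62,0,87],[-0.015,0.2,0.62,0,60],[-0.015,0.2,0.62,0,50]]'
python3 -m creep '[[0,0,0,0,50],[0,0,0,0,50],[0,0,0,0,50],[0,0,0,0,50],[-0.05,0,0,0,50],[-0.12,0,0,0,50],[-0.2,0,0,0,50],[-0.3,0,0,0,50]]'
python3 -m creep '[[-0.12,0,0,0,50],[-0.25,0,0,0,50],[-0.38,0,0,0,50],[-0.52,0,0,0,50],[-0.66,0,0,0,50],[-0.8,0,0,0,50],[-0.92,0,0,0,50],[-0.92,0,0,0,87]]'
python3 - <<'E'
from plan import *
st()
s=snapshot("wrist");cv2.imwrite("pics/ad_w.png",s["img"])
E
```

```text
clock: 39.98
tool_pos: [0.5805, -0.0026, -0.003]
orientation: [180.0, 0.1, 3.0]
force: [-0.4, 0.0, 0.2]
opening: 0.0787
clock: 40.65
tool_pos: [0.5527, -0.0034, -0.0014]
orientation: [-180.0, -0.3, 3.0]
force: [2.4, 0.1, 7.1]
opening: 0.0638
clock: 41.32
tool_pos: [0.4562, -0.0091, -0.0023]
orientation: [-180.0, -0.0, 3.0]
force: [-1.4, -0.6, 0.1]
opening: 0.0666
t 41.32 tcp [456.2  -9.1  -2.3] ori [-1.7997e+02 -1.0000e-02  2.9700e+00] fix [-103.9    0.5] F [-1.4 -0.6  0.1] open 66.6 j [ 24.  13. -40.  -0. -37.  69.]
```

View pics/ad_w.png

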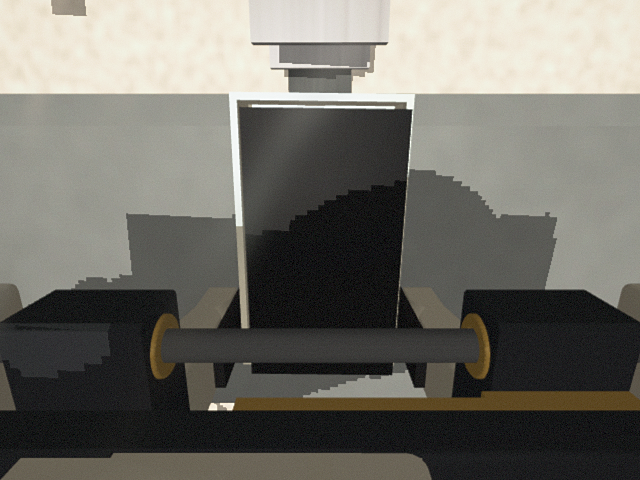

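```bash

python3 -m creep '[[0,0.005,0,0,87],[0,0.005,0,0,87],[0.1,0.005,0,0,87],[0.22,0.005,0,0,87],[0.35,0.005,0,0,87],[0.35,0.005,0,0,70],[0.35,0.005,0,0,50],[0.35,0.005,0,0,50]]'
python3 -m creep '[[0,0,0,0,50],[0,0,0,0,50],[0,0,0,0,50],[0,0,0,0,50],[0,0,-0.04,0,50],[0,0,-0.12,0,50],[0,0,-0.25,0,50],[0,0,-0.4,0,50]]'
python3 - <<'E'
from plan import *
st()
t=snapshot("side");cv2.imwrite("pics/ae_s.png",cv2.resize(t["img"][150:280,240:410],None,fx=4,fy=4))
to(508,-343.5,80,12)
E
```

```text
clock: 42.03
tool_pos: [0.4931, -0.0079, -0.0034]
orientation: [180.0, 0.1, 2.9]
force: [-1.2, -0.2, -0.9]
opening: 0.0725
clock: 42.7
tool_pos: [0.4931, -0.0077, 0.0378]
orientation: [180.0, 0.1, 3.0]
force: [0.3, 0.1, -2.1]
opening: 0.0637
t 42.7 tcp [493.1  -7.7  37.8] ori [1.7998e+02 7.0000e-02 2.9800e+00] fix [-66.9  -0. ] F [ 0.3  0.1 -2.1] open 63.7 j [ 22.  12. -33.  -0. -45.  71.]
units [-0.051  3.365 -0.389 -0.05 ]
```

View pics/ae_s.png

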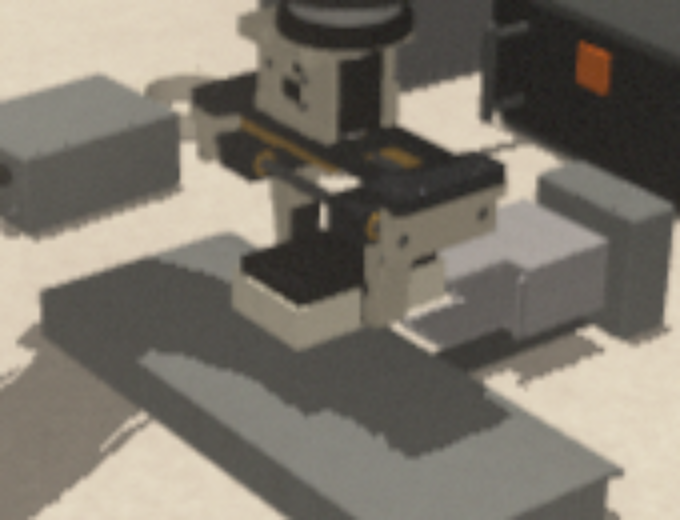

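```bash

python3 -m creep '[[0,0.1,-0.1,0,50],[0,0.22,-0.2,0,50],[0,0.35,-0.27,0,50],[0,0.48,-0.27,0,50],[0,0.61,-0.27,0,50],[0,0.74,-0.27,0,50],[0,0.87,-0.27,0,50],[-0.02,1.0,-0.27,0,50]]'
python3 -m creep '[[0,0.12,0,0,50],[0,0.25,0,0,50],[0,0.37,0,0,50],[0,0.5,0,0,50],[0,0.62,0,0,50],[0,0.75,0,0,50],[0,0.87,0,0,50],[-0.02,1.0,0,0,50]]'
python3 -m creep '[[0,0.12,0,-0.007,50],[0,0.25,0,-0.014,50],[0,0.37,0,-0.021,50],[0,0.5,0,-0.028,50],[0,0.62,0,-0.035,50],[0,0.75,0,-0.042,50],[0,0.87,0,-0.05,50],[-0.015,1.0,0,-0.05,50]]'
python3 - <<'E'
from plan import *
st();to(508.5,-343.3,28,11.6)
E
```

```text
clock: 43.42
tool_pos: [0.4972, -0.1081, 0.0648]
orientation: [-180.0, -0.1, 3.0]
force: [-0.0, -0.4, -1.6]
opening: 0.0639
clock: 44.08
tool_pos: [0.5004, -0.2084, 0.0644]
orientation: [180.0, -0.0, 3.0]
force: [0.5, -0.5, -2.4]
opening: 0.0636
clock: 44.75
tool_pos: [0.5038, -0.3084, 0.0643]
orientation: [-180.0, -0.0, 12.0]
force: [0.2, 0.6, -2.0]
opening: 0.0638
t 44.75 tcp [ 503.8 -308.4   64.3] ori [-180.     -0.     12.05] fix [ -71.9 -300.9] F [ 0.2  0.6 -2. ] open 63.8 j [-13.  19. -19.  -0. -52. 115.]
units [-0.027  0.351  0.363  0.002]
```

```bash

python3 -m creep '[[-0.01,0.1,0,0,50],[-0.02,0.2,0.05,0,50],[-0.027,0.3,0.12,0,50],[-0.027,0.351,0.2,0,50],[-0.027,0.351,0.28,0,50],[-0.027,0.351,0.36,0,50],[-0.027,0.351,0.36,0,50],[-0.027,0.351,0.36,0,50]]'
python3 - <<'E'
from plan import *
st()
s=snapshot("wrist");cv2.imwrite("pics/af_w.png",s["img"]);cv2.imwrite("pics/af_c.png",cv2.resize(s["img"][120:290,190:450],None,fx=3,fy=3,interpolation=cv2.INTER_CUBIC))
t=snapshot("side");cv2.imwrite("pics/af_s.png",cv2.resize(t["img"][230:370,380:480],None,fx=5,fy=4))
E
```

```text
clock: 45.42
tool_pos: [0.5078, -0.3417, 0.0274]
orientation: [-179.9, 0.1, 12.0]
force: [0.4, -0.4, -2.1]
opening: 0.0639
t 45.42 tcp [ 507.8 -341.7   27.4] ori [-1.7995e+02  9.0000e-02  1.2000e+01] fix [ -69.6 -334.3] F [ 0.4 -0.4 -2.1] open 63.9 j [-16.  23. -19.  -0. -49. 118.]
```

View pics/af_c.png

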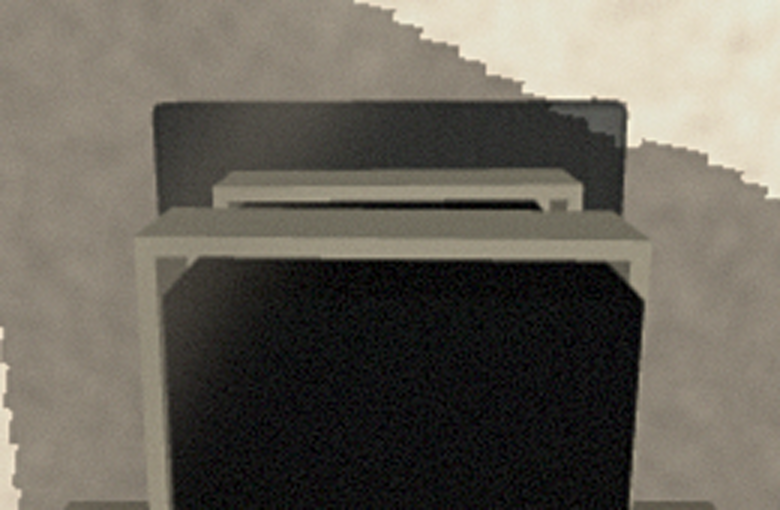

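View pics/af_s.png

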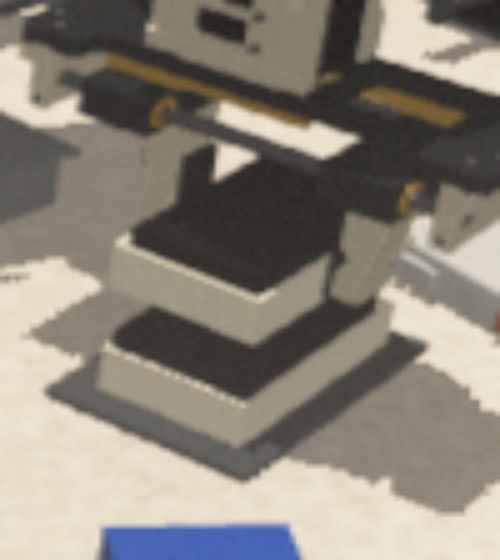

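```bash

python3 - <<'E'
from plan import *
s=snapshot("wrist");p,yw,_=pose();a=np.radians(yw)
T=lambda P:np.c_[(P-p)[:,0]*np.cos(a)+(P-p)[:,1]*np.sin(a),(P-p)[:,0]*np.sin(a)-(P-p)[:,1]*np.cos(a)]
for n,uv,z in(("lower",[[261,182],[384.3,181.3]],31),("upper",[[235.3,200],[406.7,200.3]],88.2),("plate",[[241.5,154],[399,154]],6)):
    A=T(cast(s,uv,z/1000)*1000);d=A[1]-A[0];print(n,A.round(1).tolist(),"mid",A.mean(0).round(2),"w",np.linalg.norm(d).round(1),"ang",np.degrees(np.arctan2(d[0],d[1])).round(2))
E
```

```text
lower [[52.9, -31.1], [53.2, 33.0]] mid [53.04  0.96] w 64.1 ang 0.31
upper [[53.3, -32.0], [53.1, 31.9]] mid [ 5.32e+01 -5.00e-02] w 63.8 ang -0.12
plate [[65.8, -45.5], [65.8, 45.0]] mid [65.78 -0.27] w 90.6 ang -0.02
```

Upper and lower lids agree within 1 mm and 0.5°. Lowering onto the stack.

```bash

python3 -m creep '[[0,0.007,0.06,-0.002,50],[0,0.007,0.12,-0.002,50],[0,0.007,0.16,-0.002,50],[0,0.007,0.19,-0.002,50],[0,0.007,0.205,-0.002,50],[0,0.007,0.215,-0.002,50],[0,0.007,0.22,-0.002,50],[0,0.007,0.22,-0.002,50]]'
python3 -c "
from plan import *
st()"
python3 -m creep '[[0,0,0.003,0,50],[0,0,0.006,0,50],[0,0,0.009,0,50],[0,0,0.012,0,50],[0,0,0.015,0,50],[0,0,0.015,0,50],[0,0,0.015,0,50],[0,0,0.015,0,50]]'
```

```text
clock: 46.23
tool_pos: [0.5086, -0.3431, 0.0062]
orientation: [180.0, 0.0, 12.3]
force: [0.1, 0.6, -2.7]
opening: 0.0639
t 46.23 tcp [ 508.6 -343.1    6.2] ori [180.     0.    12.33] fix [ -68.9 -335.7] F [ 0.1  0.6 -2.7] open 63.9 j [-16.  25. -20.   0. -46. 118.]
clock: 46.9
tool_pos: [0.5086, -0.3431, 0.005]
orientation: [180.0, -0.0, 12.3]
force: [-0.3, 1.4, 0.4]
opening: 0.0637
```

```bash

python3 -m creep '[[0,0,0.003,0,50],[0,0,0.003,0,66],[0,0,0.003,0,70],[0,0,0.003,0,87],[0,0,0.003,0,87],[0,0,0.003,0,87],[0,0,-0.05,0,87],[0,0,-0.2,0,87]]'
python3 -m creep '[[0,0,-0.2,0,87],[0,0,-0.45,0,87],[0,-0.1,-0.6,0,87],[0,-0.25,-0.6,0,87],[-0.1,-0.4,-0.6,0,87],[-0.2,-0.6,-0.6,0,87],[-0.3,-0.8,-0.6,0,87],[-0.4,-1.0,-0.6,0,87]]'
python3 -m creep '[[-0.04,-0.12,0,0,87],[-0.08,-0.25,0,0,87],[-0.12,-0.37,0,0,87],[-0.16,-0.5,0,0,87],[-0.2,-0.62,0,0,87],[-0.24,-0.75,0,0,87],[-0.27,-0.87,0,0,87],[-0.3,-1.0,0,0,87]]'
python3 - <<'E'
from plan import *
st()
t=snapshot("side");cv2.imwrite("pics/ag_s.png",cv2.resize(t["img"][230:370,380:480],None,fx=5,fy=4))
s=snapshot("top");cv2.imwrite("pics/ag_t.png",cv2.resize(s["img"][130:300,220:480],None,fx=3,fy=3,interpolation=cv2.INTER_CUBIC))
g=cv2.cvtColor(s["img"],cv2.COLOR_BGR2GRAY);dark=(g<75).astype(np.uint8)*255
cnt,h=cv2.findContours(dark[205:270,412:470],cv2.RETR_CCOMP,cv2.CHAIN_APPROX_NONE)
for k,q in enumerate(cnt):
    if cv2.contourArea(q)>300:
        for z in(.006,.066,.076):
            w=cast(s,q[:,0]+[412,205],z)[:,:2]*1000;r=cv2.minAreaRect(w.astype(np.float32));print(k,z,np.round([*r[0],*r[1],r[2]],1))
E
```

```text
clock: 47.57
tool_pos: [0.507, -0.3424, 0.0232]
orientation: [-179.9, 0.2, 12.3]
force: [-0.4, 0.3, 0.1]
opening: 0.0867
clock: 48.23
tool_pos: [0.4471, -0.253, 0.0846]
orientation: [-180.0, 0.0, 12.3]
force: [0.5, 0.7, 0.7]
opening: 0.0871
clock: 48.9
tool_pos: [0.3974, -0.1619, 0.0848]
orientation: [180.0, -0.0, 12.3]
force: [-0.4, 0.3, 0.0]
opening: 0.0867
t 48.9 tcp [ 397.4 -161.9   84.8] ori [ 1.7999e+02 -1.0000e-02  1.2330e+01] fix [-170.6 -149. ] F [-0.4  0.3  0. ] open 86.7 j [  4.   3. -37.   0. -50.  98.]
9 0.006 [ 500.6 -321.   135.3  130.8   14.3]
9 0.066 [ 490.3 -309.4  129.3  125.1   14.3]
9 0.076 [ 488.5 -307.5  128.3  124.1   14.3]
12 0.006 [ 520.2 -359.6  105.5   62.6   11.8]
12 0.066 [ 509.  -346.3  100.9   59.9   11.8]
12 0.076 [ 507.1 -344.1  100.1   59.4   11.8]
```

View pics/ag_s.png

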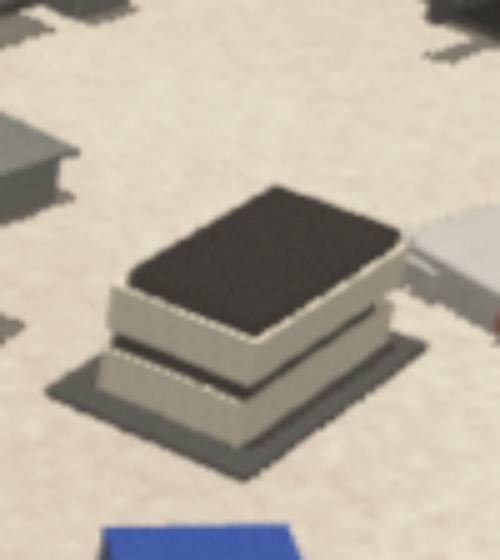

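View pics/ag_t.png

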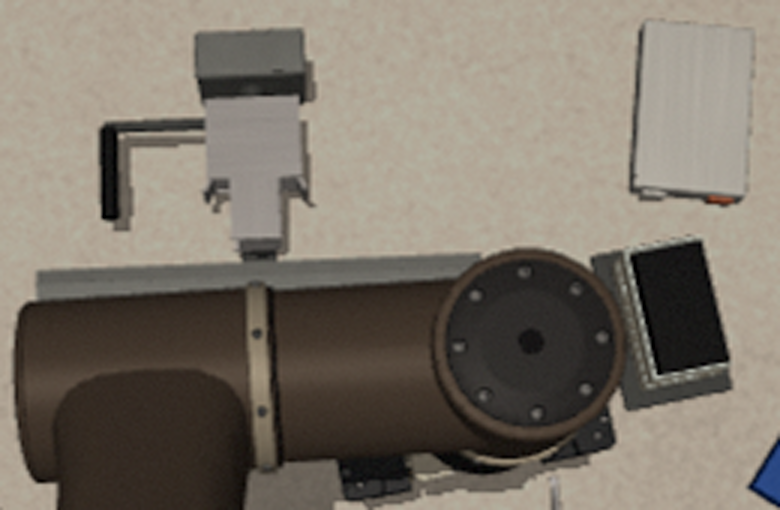

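The stack is square: top base centre (507.1, −344.1) at 11.8°, plate (506.8, −344.0) at 12.2°. The arm is clear, so I'm handing in.

```bash
python3 -c "
from plant import workorder
print(workorder.close_job())"
```

```text
the job is handed in; nothing more can be done
None
```

Both boxes are upside down and stacked lid-down on the plate, and the job is handed in at about 49 s of the 72 s allowed. I slid box_a and then box_b fully home into the cradle and swung the lever right over for each, to −y and then back to +y. After pulling each box out onto the deck I re-gripped it at its centre and carried it to the plate.

**Last checks (top camera):**

| Item | Centre (mm) | Angle |
|---|---|---|
| Plate | (506.8, −344.0) | 12.2° |
| box_a base, seen before box_b went on top | (505.6, −343.2) | 12.4° |
| box_b base, on top | (507.1, −344.1) | 11.8° |

- **Stack:** the side view shows both bases still seated in their lids. The gripper is open and clear, with no contact force.
- **Other things on the bench:** I never steered the arm at any of them. The views I took showed nothing disturbed, though I did not check each one separately at the end.

**Checks that disagreed:**
- **Fingertip height:** the real fingertips are about 40 mm above the reported TCP. Because of that, my first grip closed on air above the box_a lid; I measured the offset and allowed for it from then on.
- **Fixture position:** the lever showed my top-camera y for the fixture to be about 1.2 mm off, which I corrected. Before I did, the first lever grip pushed sideways with up to about 36 N in total (34 N in y), through the fingers.

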